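File slide mailers behind a locked follower block

TASK

File the slide mailers that stand loose on the bench in the blue filing box: draw back the red lock slide on the grey follower block, slide the follower away from the row to make room, and stand every loose mailer upright in the row with its label facing the follower like those already filed. Then push the follower up so that the row is snug with no gaps, slide the lock home again, and lower the clear lid gently until it is fully closed; do not disturb the other things on the bench.

Things in the scene. Friction and masses are not known exactly. Their poses are not given: they have to be found in the camera images.
- box: blue filing box, fixed, 116 x 248 mm (x, y), walls 34 mm high, lid hinged on its +x side. Origin: centre of the underside; +y points from the follower to the end wall where the row starts. Trough inside: x -46 to +46 mm, y -120 to +120 mm, floor 4 mm above the bench. Steel teeth, 7 mm high, 12 mm apart, stand along the top of the -x wall
- row_end (a point): centre of the foot of the trough's +y end wall, on the trough floor: the row of mailers starts here and grows towards -y. Axes as the box
- trough (a point): middle of the trough floor, 4 mm above the bench. Axes as the box
- follower (a joint): grey follower block along the trough (m): 0 at the start, close behind two filed mailers; grows to 0.160 as it slides away from the row (box -y). The block is 26 mm thick along y. About 1.5 N moves it when the lock is drawn; with the bolt in the teeth it cannot move
- follower_face (a point): centre of the follower's flat face that looks at the row (box +y), 20 mm above the bench
- follower_handle (a point): centre of the follower's grey handle, a post 24 mm along box x, 14 mm along box y and 22 mm high (its top 11 mm above this point, the follower's upper face 11 mm below it); pinch it across box y from above
- lock (a joint): red lock slide on the follower (m): 0 bolt between the teeth, follower held; 0.012 fully drawn towards box +x, follower free. About 1 N moves it and it stays where left. Notches are 12 mm apart (half a mailer), so a snug row always brings the bolt to a notch; the round bolt draws the follower up to 2 mm into line
- lock_knob (a point): centre of the lock's red knob, 12 x 12 mm and 18 mm high (top 9 mm above this point), 42 mm to the -x side of the handle's centre when locked; pinch it across box y from above
- lid (a joint): clear lid (rad): 0 closed, grows as it opens, 2.0 fully open (leaning back). Stiff hinge, it stays where left; about 2 N at the tab moves it. When shut it stands 70 mm above the bench
- lid_tab (a point): centre of the blue lift tab in the middle of the lid's front edge: 24 mm long (away from the hinge), 28 mm wide along box y, 8 mm thick; 133 mm from the hinge line, 14 mm above the lid's rim plane. The lid's front wall is 12 mm from this point towards the hinge. It can be pinched by its two sides, across box y, and turns between the fingers as the lid swings
- lid_hinge (a point): middle of the lid's hinge line, which runs along box y; the lid closes from there towards box -x
- filed_1: slide mailer, closed plastic box, 84 x 24 x 36 mm (x, y, z), 60 g, standing on its long edge: white body, green cap (top 12 mm), paper label on its -y face and a white strip along the top, nearer the label side. Origin: centre of the underside; x along its length, y through its thickness (label side is -y), z up; filed in the row at the start
- filed_2: slide mailer, closed plastic box, 84 x 24 x 36 mm (x, y, z), 60 g, standing on its long edge: white body, orange cap (top 12 mm), paper label on its -y face and a white strip along the top, nearer the label side. Origin: centre of the underside; x along its length, y through its thickness (label side is -y), z up; filed in the row at the start
- mailer_1: slide mailer, closed plastic box, 84 x 24 x 36 mm (x, y, z), 60 g, standing on its long edge: white body, blue cap (top 12 mm), paper label on its -y face and a white strip along the top, nearer the label side. Origin: centre of the underside; x along its length, y through its thickness (label side is -y), z up; loose on the bench if present (two to four are)
- mailer_2: slide mailer, closed plastic box, 84 x 24 x 36 mm (x, y, z), 60 g, standing on its long edge: white body, yellow cap (top 12 mm), paper label on its -y face and a white strip along the top, nearer the label side. Origin: centre of the underside; x along its length, y through its thickness (label side is -y), z up; loose on the bench if present (two to four are)
- mailer_3: slide mailer, closed plastic box, 84 x 24 x 36 mm (x, y, z), 60 g, standing on its long edge: white body, green cap (top 12 mm), paper label on its -y face and a white strip along the top, nearer the label side. Origin: centre of the underside; x along its length, y through its thickness (label side is -y), z up; loose on the bench if present (two to four are)
- mailer_4: slide mailer, closed plastic box, 84 x 24 x 36 mm (x, y, z), 60 g, standing on its long edge: white body, red cap (top 12 mm), paper label on its -y face and a white strip along the top, nearer the label side. Origin: centre of the underside; x along its length, y through its thickness (label side is -y), z up; loose on the bench if present (two to four are)
- marker: black and white marker pen, 135 mm, lying on the bench; leave it alone
- dish: round petri dish, 91 mm across and 16 mm high; leave it alone
- old_tray: flat slide tray, 118 x 260 x 18 mm; leave it alone
There are look-alikes about, which are no part of the job. Leave any pink or purple look-alike of the mailer_3 alone.

How it is judged:
By the outcome, as a careful person would: the job done as asked, in the order asked, and still so for the second after the job is handed in, with the robot touching nothing.
Of mailer_1, mailer_2, mailer_3, mailer_4 only 2 to 4 are there at a start; the rules pass over those that are not, and their reading is None.
At some moment in a run one of mailer_1, mailer_2, mailer_3, mailer_4 may be knocked a few centimetres aside while the robot is not near it.
It also fails if it takes over 210 s, if anything falls off the work surface, if the arm or the gripper's body presses on something with over 40 N, if the wrist force passes 120 N, or if a joint passes its speed limit or range.

ROBOT

A 7-joint arm with a two-finger parallel gripper is mounted at the origin on a cart in front of the work surface, level with it; the furniture and walls round the work are solid. World frame = base frame: x ahead of the robot, y to its left, z up, the work surface at z = 0. Lengths are in mm, angles in rad, forces in N, time in s.
With the tool pointing down it reaches from about 400 to 875 mm from the base axis. Payload 6.5 kg.
Tool frame: the origin (TCP) lies between the finger pads; the fingertips stand 19 mm ahead of it and the grasp point (between the pads) is the TCP; z points along the fingers, y is the direction in which the jaws open and shut (so a half turn about z gives the same grasp; the last joint's range is limited). The gripper opens to 85 mm and grips with 20 to 120 N. Pads are 22 mm wide; open, the fingers measure 114 mm over their backs; the gripper's body (76 mm by 85 mm) begins 54 mm behind the grasp point. The pads swing forward as they close: fully open they stand 13 mm farther back than shut.
Start: joints at [1.192, 0.536, -0.004, 1.538, 0.003, 1.067, -0.071], TCP at [200.017, -618.452, 250.29] pointing down, gripper open.
Joint ranges: [-2.7, 2.7], [-0.37, 2.16], [-1.27, 1.26], [0.24, 2.4], [-1.31, 4.45], [0.19, 1.91], [-2.76, 2.76]. Speed limits (rad/s): [2.39, 2.39, 3.14, 3.14, 3.14, 3.14, 3.14].

INTERFACE

Orientations are given as a 3x3 rotation matrix whose columns are the frame's x, y, z axes.
In Python, from plant import monitor, read_camera, camera_model, order gives the robot as it stands.
- The arm moves only by the tool apply_moves, never from a script. Its argument "moves" is a list of rows, each an object of numbers: "tx", "ty", "tz": the shift along the tool's x, y, z in cm; "ax", "ay", "az": the turn, a rotation vector about the tool's x, y, z in degrees; "gripper": the closure, from 0 (fully open) to 1 (shut). In form: [{"tx": .., "ty": .., "tz": .., "ax": .., "ay": .., "az": .., "gripper": ..}, ...]. A call has 1 to 20 rows; each row shifts and turns the commanded pose from where the row before left it, along the tool's axes as they then stand; what a row does not reach is not made up. A row lasts 1/10 s, in which the tool goes at most 50 mm and 8.59 degrees, less where a joint would pass 70% of its speed; a pose out of reach is approached as far as the arm can. A call is refused whole if a number of a shift passes 5 or a number of a turn 8.59, either way. A call with a gripper value outside its range is refused whole. The fingers move at their own pace and stop on an object; the grip force is fixed at half the most. Time passes only in rows, so rows that do not move let the fingers close. It gives the time, the measured TCP pose, the force and the opening at its end, in the units of the state.
- monitor.observe(): the state, without advancing time (a new reading comes with each control period).
- read_camera(name): name is "scene" or "top" or "wrist"; returns the picture (420x560x3 uint8, red, green, blue); there is no depth.
- camera_model(name): a dict with "fx", "fy", "cx", "cy" (pixels), "extrinsics" (4x4, takes a point from world to camera coordinates). Camera axes: x right, y down, z forward; pixel columns grow to the right and rows downward; lengths in mm; the calibration is good to about 2 mm. The wrist camera is an equidistant fisheye: a pixel r from the principal point sees the ray r / f radians off the axis. A picture is of the moment at which its call begins: read the wrist's pose just before it. camera_model takes no time and is no camera call; for the wrist camera it gives the pose at the moment of the call.
- order.close_job(): hands the job in, once; it reports no verdict.
The state is a dict: "t": time; "joints": joint angles; "qd": joint speeds; "joint_torque": joint torques, N m; "tcp_pos": TCP position; "orientation": TCP orientation; "contact_force": force on the tool from outside, world axes, zero at the start; "moment": the same for the moment, N m; "gripper_width": opening from 0.0 (shut) to 1.0 (fully open).
Only numpy, scipy, OpenCV 4.12 (cv2) and the standard library are available. Lean on these libraries where they do the work, as an engineer would, in place of code of your own. Each camera call takes 0.05 s, during which the arm holds its last target. There are 200 camera calls.

## Working session

There is one attempt and no reset: what is moved stays moved. The work goes in short steps, Python scripts to look and compute and a tool call to move; the robot and the scene stay as the last step left them, time stands still between calls to the robot, and variables do not carry over. Pictures are saved under pics/ and viewed, about 12 in all and at most 16, crops included, and the job is handed in when it is done.

Besides the shell and the picture viewer there is one more tool, called after "Request:" by a JSON object that holds its "fn" and its "kwargs". apply_moves: Moves the arm, as the interface text tells. Its arguments: {"type":"object","properties":{"moves":{"type":"array"}},"required":["moves"]}

```bash
mkdir -p pics; ls; cat > h.py <<'E'
import numpy as np, cv2
from plant import monitor, read_camera, camera_model, order
def cam(n):
    m=camera_model(n); return m
def ray(m,u,v,fish=False):
    x=(u-m['cx'])/m['fx']; y=(v-m['cy'])/m['fy']
    if fish:
        r=np.hypot(x,y); d=np.array([x/r*np.sin(r),y/r*np.sin(r),np.cos(r)]) if r>1e-9 else np.array([0,0,1.])
    else: d=np.array([x,y,1.])
    E=np.array(m['extrinsics']); R=E[:3,:3]; t=E[:3,3]
    return -R.T@t, R.T@d
def at(m,u,v,z,fish=False):
    o,d=ray(m,u,v,fish); return o+d*(z-o[2])/d[2]
def proj(m,p):
    E=np.array(m['extrinsics']); c=E[:3,:3]@np.asarray(p,float)+E[:3,3]
    return m['fx']*c[0]/c[2]+m['cx'], m['fy']*c[1]/c[2]+m['cy']
E
python3 - <<'E'
from h import *
for n in ['scene','top','wrist']:
    im=read_camera(n); cv2.imwrite(f'pics/{n}0.png',im[:,:,::-1])
    m=camera_model(n); print(n,m['fx'],m['cx'],m['cy'],np.round(np.array(m['extrinsics']),3).tolist())
s=monitor.observe(); print(s)
E
```

```text
pics
scene 430.351737827738 280.56105678832523 208.9319615551704 [[0.85, -0.527, 0.007, -420.092], [-0.227, -0.377, -0.898, 184.959], [0.476, 0.762, -0.44, 1052.446], [0.0, 0.0, 0.0, 1.0]]
top 460.28125046318934 273.6417855277151 210.36169704569383 [[0.021, -1.0, 0.019, -39.657], [-0.983, -0.024, -0.184, 534.434], [0.184, -0.015, -0.983, 1317.194], [0.0, 0.0, 0.0, 1.0]]
wrist 325.19226210127806 275.591371030356 210.7093449882196 [[0.309, -0.951, -0.002, -649.852], [-0.905, -0.294, 0.308, -41.62], [-0.293, -0.093, -0.951, 380.444], [0.0, 0.0, 0.0, 1.0]]
{'t': 0.15, 'joints': array([ 1.19182086,  0.5369935 , -0.00441485,  1.53864468,  0.00259476,
        1.06731004, -0.07120551]), 'qd': array([-8.36954266e-05, -2.23219378e-03,  4.30082026e-04, -3.91711360e-04,
       -2.16463335e-03,  4.42047623e-04,  2.39223765e-03]), 'joint_torque': array([ 2.32699378e-03, -5.83782005e+01,  1.04991026e+00, -2.59351909e+01,
        1.24324422e-02,  6.45679567e-03, -1.75247908e-05]), 'tcp_pos': array([ 199.84345475, -618.02795425,  249.61425657]), 'orientation': array([[ 9.51469978e-01,  3.07741147e-01, -5.17461100e-04],
       [ 3.07741563e-01, -9.51469167e-01,  1.24682787e-03],
       [-1.08648042e-04, -1.34556358e-03, -9.99999089e-01]]), 'contact_force': array([-0.91959435,  0.41030074,  0.78600777]), 'moment': array([-0.01452763,  0.02566153,  0.02954381]), 'gripper_width': 0.9988670797956795}
```

View pics/top0.png

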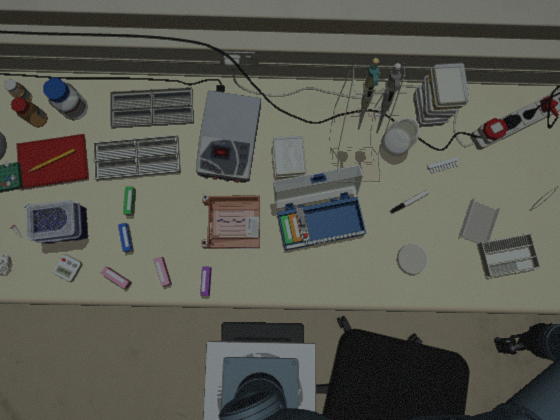

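View pics/scene0.png

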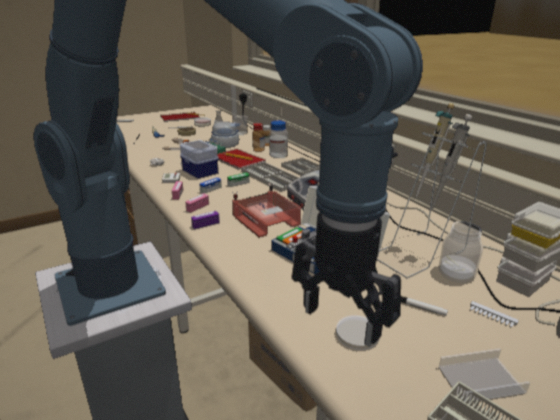

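```bash
python3 - <<'E'
from h import *
im=cv2.imread('pics/top0.png'); m=camera_model('top')
a=cv2.resize(im[160:260,265:375],None,fx=7,fy=5.9,interpolation=cv2.INTER_CUBIC)
a=cv2.resize(im[160:260,265:375],None,fx=5,fy=5,interpolation=cv2.INTER_CUBIC)
b=cv2.resize(im[175:265,105:155],None,fx=5,fy=5,interpolation=cv2.INTER_CUBIC)
o=np.zeros((500,800,3),np.uint8); o[:500,:550]=a; o[:450,550:]=b
cv2.imwrite('pics/c1.png',o)
hsv=cv2.cvtColor(im,cv2.COLOR_BGR2HSV)
for name,lo,hi,roi in [('green',(50,90,40),(80,255,255),(90,175,270,300)),('blue',(105,100,40),(125,255,255),(90,210,150,300))]:
    M=cv2.inRange(hsv,lo,hi); k=np.zeros_like(M); x0,y0,x1,y1=roi; k[y0:y1,x0:x1]=M[y0:y1,x0:x1]
    for c in cv2.findContours(k,0,2)[0]:
        if cv2.contourArea(c)<20: continue
        r=cv2.minAreaRect(c); bp=cv2.boxPoints(r); W=[at(m,*p,36)[:2] for p in bp]
        print(name,r,np.round(at(m,*r[0],36)[:2]),np.round(W).tolist())
# box corners approx
for p in [(277,203),(361,193),(367,238),(285,250)]: print(p,np.round(at(m,*p,34)[:2]))
E
```

```text
green ((128.45516967773438, 200.0379638671875), (9.051959037780762, 26.574554443359375), 4.763641834259033) [559. 408.] [[519.0, 421.0], [600.0, 421.0], [599.0, 394.0], [518.0, 394.0]]
blue ((124.6360092163086, 236.74798583984375), (27.63780403137207, 9.212600708007812), 79.69515228271484) [448. 410.] [[486.0, 434.0], [491.0, 408.0], [411.0, 387.0], [405.0, 413.0]]
(277, 203) [561. -38.]
(361, 193) [ 598. -292.]
(367, 238) [ 461. -308.]
(285, 250) [420. -64.]
```

View pics/c1.png

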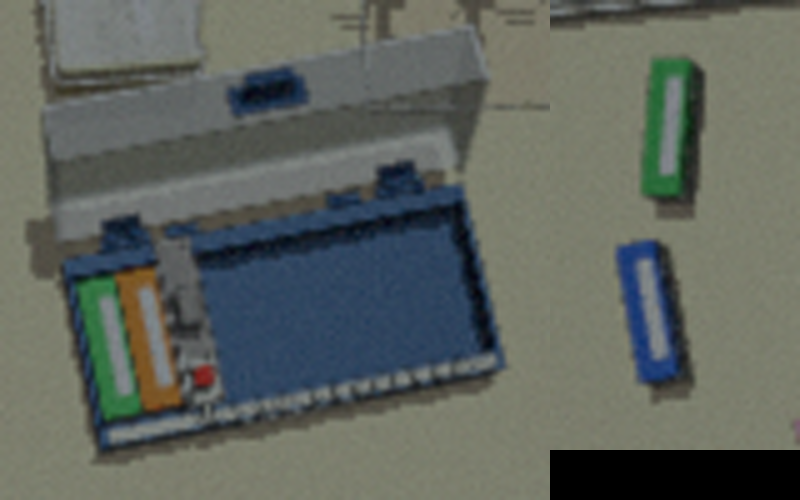

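Request:
{"fn": "apply_moves", "kwargs": {"moves": [{"az": 8.5}, {"tx": 2.4, "ty": -2.6}, {"tx": 2.4, "ty": -2.6}, {"tx": 2.4, "ty": -2.6}, {"tx": 2.4, "ty": -2.6}, {"tx": 2.4, "ty": -2.6}, {"tx": 2.4, "ty": -2.6}, {"tx": 2.4, "ty": -2.6}, {"tx": 2.4, "ty": -2.6}, {"tx": 2.4, "ty": -2.6}, {"tx": 2.4, "ty": -2.6}, {"tx": 2.4, "ty": -2.6}, {"tx": 2.4, "ty": -2.6}, {"tx": 2.4, "ty": -2.6}, {"tx": 2.4, "ty": -2.6}, {"tx": 2.4, "ty": -2.6}, {"tx": 2.4, "ty": -2.6}, {"tz": 0}, {"tz": 0}]}}

```text
schema error: expected keys tx, ty, tz, ax, ay, az, gripper
```

```bash
cat >> h.py <<'E'
def shot(n,f=None):
    m=camera_model(n); im=np.ascontiguousarray(read_camera(n)[:,:,::-1])
    if f: cv2.imwrite(f'pics/{f}.png',im)
    return m,im
def wp(m,p):
    "fisheye projection"
    E=np.array(m['extrinsics']); c=E[:3,:3]@np.asarray(p,float)+E[:3,3]
    r=np.hypot(c[0],c[1]); th=np.arctan2(r,c[2]); return m['fx']*th*c[0]/r+m['cx'], m['fy']*th*c[1]/r+m['cy']
def blobs(im,lo,hi,mn=30,roi=None):
    M=cv2.inRange(cv2.cvtColor(im,cv2.COLOR_BGR2HSV),lo,hi)
    if roi is not None:
        k=np.zeros_like(M); x0,y0,x1,y1=roi; k[y0:y1,x0:x1]=M[y0:y1,x0:x1]; M=k
    return [c for c in cv2.findContours(M,0,2)[0] if cv2.contourArea(c)>mn]
def go(p,yaw=None):
    s=monitor.observe(); R=s['orientation']; y0=np.degrees(np.arctan2(R[1,0],R[0,0]))
    yaw=y0 if yaw is None else yaw
    d=np.asarray(p,float)-s['tcp_pos']
    c,n=np.cos(np.radians(yaw)),np.sin(np.radians(yaw))
    tilt=np.round(R[:,2],4)
    print('tcp',np.round(s['tcp_pos'],1),'yaw',round(y0,2),'zax',tilt,'| az',round(y0-yaw,2),'tx ty tz cm',np.round([(c*d[0]+n*d[1])/10,(n*d[0]-c*d[1])/10,-d[2]/10],2),'F',np.round(s['contact_force'],1),'w',round(s['gripper_width'],3),'t',round(s['t'],1))
E
python3 - <<'E'
from h import *
m,im=shot('wrist','w1'); E=np.array(m['extrinsics']); s=monitor.observe()
print('cam off tool', s['orientation'].T@(-E[:3,:3].T@E[:3,3]-s['tcp_pos']))
go([510,-175,250],9)
E
```

```text
cam off tool [  78.25032856    0.64236469 -123.94531847]
tcp [ 199.9 -618.1  249.7] yaw 17.92 zax [-4.e-04  1.e-03 -1.e+00] | az 8.92 tx ty tz cm [ 3.756e+01 -3.891e+01 -3.000e-02] F [0.2 0.5 0.1] w 1.0 t 0.2
```

View pics/w1.png

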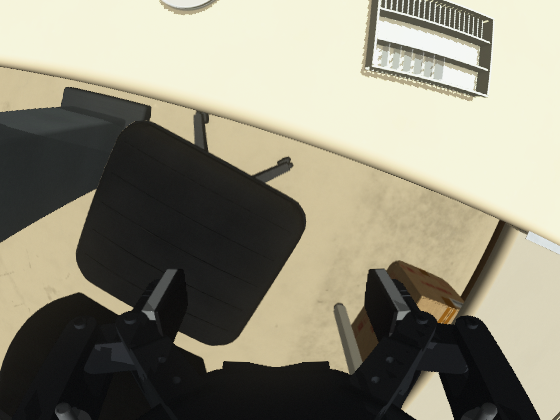

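Request:
{"fn": "apply_moves", "kwargs": {"moves": [{"tx": 0, "ty": 0, "tz": 0, "ax": 0, "ay": 0, "az": 8.5, "gripper": 0}, {"tx": 2.4, "ty": -2.6, "tz": 0, "ax": 0, "ay": 0, "az": 0, "gripper": 0}, {"tx": 2.4, "ty": -2.6, "tz": 0, "ax": 0, "ay": 0, "az": 0, "gripper": 0}, {"tx": 2.4, "ty": -2.6, "tz": 0, "ax": 0, "ay": 0, "az": 0, "gripper": 0}, {"tx": 2.4, "ty": -2.6, "tz": 0, "ax": 0, "ay": 0, "az": 0, "gripper": 0}, {"tx": 2.4, "ty": -2.6, "tz": 0, "ax": 0, "ay": 0, "az": 0, "gripper": 0}, {"tx": 2.4, "ty": -2.6, "tz": 0, "ax": 0, "ay": 0, "az": 0, "gripper": 0}, {"tx": 2.4, "ty": -2.6, "tz": 0, "ax": 0, "ay": 0, "az": 0, "gripper": 0}, {"tx": 2.4, "ty": -2.6, "tz": 0, "ax": 0, "ay": 0, "az": 0, "gripper": 0}, {"tx": 2.4, "ty": -2.6, "tz": 0, "ax": 0, "ay": 0, "az": 0, "gripper": 0}, {"tx": 2.4, "ty": -2.6, "tz": 0, "ax": 0, "ay": 0, "az": 0, "gripper": 0}, {"tx": 2.4, "ty": -2.6, "tz": 0, "ax": 0, "ay": 0, "az": 0, "gripper": 0}, {"tx": 2.4, "ty": -2.6, "tz": 0, "ax": 0, "ay": 0, "az": 0, "gripper": 0}, {"tx": 2.4, "ty": -2.6, "tz": 0, "ax": 0, "ay": 0, "az": 0, "gripper": 0}, {"tx": 2.4, "ty": -2.6, "tz": 0, "ax": 0, "ay": 0, "az": 0, "gripper": 0}, {"tx": 2.4, "ty": -2.6, "tz": 0, "ax": 0, "ay": 0, "az": 0, "gripper": 0}, {"tx": 0, "ty": 0, "tz": 0, "ax": 0, "ay": 0, "az": 0.4, "gripper": 0}, {"tx": 0, "ty": 0, "tz": 0, "ax": 0, "ay": 0, "az": 0, "gripper": 0}, {"tx": 0, "ty": 0, "tz": 0, "ax": 0, "ay": 0, "az": 0, "gripper": 0}]}}

```text
t: 2.1
tcp_pos: [490.6, -175.9, 250.1]
orientation: [[0.988, 0.155, -0.001], [0.155, -0.988, -0.001], [-0.001, 0.0, -1.0]]
contact_force: [0.3, -0.6, -0.3]
gripper_width: 1.001
```

```bash
python3 - <<'E'
from h import *
m,im=shot('wrist','w2'); cv2.imwrite('pics/w2b.png',cv2.resize(im,(800,600),interpolation=cv2.INTER_CUBIC))
go([510,-175,250],9)
E
```

```text
tcp [ 490.6 -176.1  250.2] yaw 8.91 zax [-6.e-04 -6.e-04 -1.e+00] | az -0.09 tx ty tz cm [1.94 0.19 0.02] F [-0.3 -0.4  0. ] w 0.998 t 2.1
```

View pics/w2b.png

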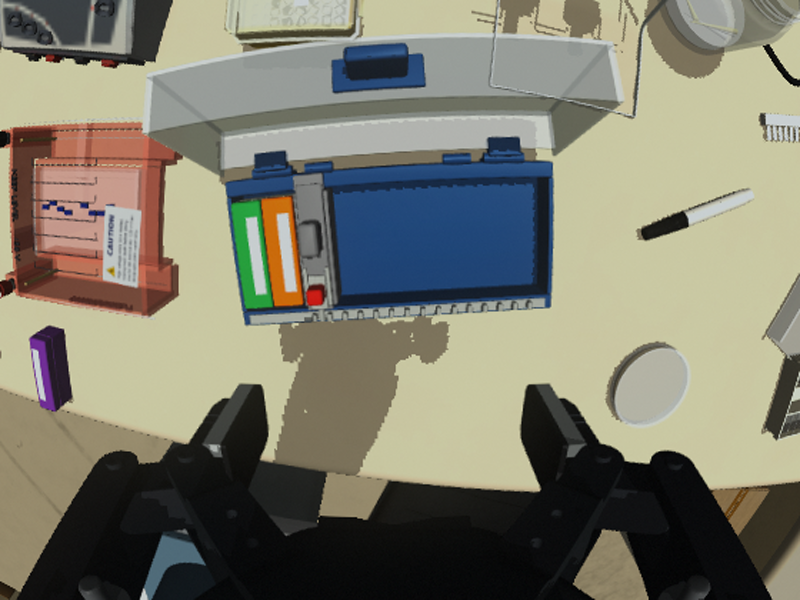

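```bash
python3 - <<'E'
from h import *
im=cv2.imread('pics/w2.png'); m=camera_model('wrist'); k=560/800
P=lambda u,v,z: at(m,u*k,v*k,z,True)
for n,u,v in [('lt',228,183),('rt',552,161),('rb',552,305),('lb',247,323)]: print(n,np.round(P(u,v,34)[:2],1))
hsv=(0,150,80),(6,255,255)
for nm,lo,hi in [('red',(0,150,80),(6,255,255)),('green',(50,120,60),(80,255,255)),('orange',(9,150,100),(20,255,255)),('tab?',(105,120,20),(125,255,255))]:
    for c in blobs(im,lo,hi,60):
        r=cv2.minAreaRect(c); u,v=r[0]
        if 150<u<400 and 20<v<240: print(nm,np.round(r[0],1),np.round(r[1],1),round(r[2],1),[np.round(at(m,u,v,z,True)[:2],1).tolist() for z in (40,50,60)])
# handle centre pixel guess
print('handle',[np.round(P(311,232,z)[:2],1).tolist() for z in (45,55,65)])
mt,it=shot('top','t2')
for c in blobs(it,(0,120,60),(8,255,255),3,(265,200,375,260)):
    mm=cv2.moments(c); u,v=mm['m10']/mm['m00'],mm['m01']/mm['m00']; print('top red',u,v,[np.round(at(mt,u,v,z)[:2],1).tolist() for z in (40,50,60)])
E
```

```text
lt [532.4 -43.4]
rt [ 586.6 -281.8]
rb [ 475.8 -308. ]
lb [422.2 -67.4]
red [219.5 207.5] [11. 11.] 90.0 [[455.3, -120.7], [458.6, -122.1], [462.0, -123.4]]
green [176.  178.2] [76.1 20.9] 82.8 [[480.9, -69.2], [483.5, -72.1], [486.1, -74.9]]
orange [197.4 175.8] [76.8 22.3] 83.2 [[486.8, -93.0], [489.3, -95.1], [491.7, -97.3]]
tab? [186.5 165.7] [117.4  49.5] 84.3 [[496.1, -79.9], [498.3, -82.5], [500.4, -85.0]]
tab? [299. 156.] [118.4 175.1] 89.2 [[523.8, -196.3], [525.1, -195.3], [526.4, -194.4]]
tab? [264.1  46.6] [31.  64.2] 86.2 [[630.3, -143.2], [628.5, -143.8], [626.6, -144.5]]
handle [[505.2, -114.1], [507.2, -115.6], [509.1, -117.2]]
top red 305.2564102564102 234.66666666666666 [[466.0, -123.1], [464.6, -122.2], [463.3, -121.4]]
```

Request:
{"fn": "apply_moves", "kwargs": {"moves": [{"tx": 0, "ty": 0, "tz": 0, "ax": 0, "ay": 0, "az": -3.85, "gripper": 0}, {"tx": -0.4, "ty": -1.2, "tz": 2, "ax": 0, "ay": 0, "az": 0, "gripper": 0}, {"tx": -0.4, "ty": -1.2, "tz": 2, "ax": 0, "ay": 0, "az": 0, "gripper": 0}, {"tx": -0.4, "ty": -1.2, "tz": 2, "ax": 0, "ay": 0, "az": 0, "gripper": 0}, {"tx": -0.4, "ty": -1.2, "tz": 2, "ax": 0, "ay": 0, "az": 0, "gripper": 0}, {"tx": -0.25, "ty": -1, "tz": 2, "ax": 0, "ay": 0, "az": 0, "gripper": 0}, {"tx": 0, "ty": 0, "tz": 0, "ax": 0, "ay": 0, "az": 0, "gripper": 0}, {"tx": 0, "ty": 0, "tz": 0, "ax": 0, "ay": 0, "az": 0, "gripper": 0}]}}

```text
t: 3.0
tcp_pos: [460.4, -123.3, 150.7]
orientation: [[0.975, 0.222, -0.0], [0.222, -0.975, -0.0], [-0.0, 0.0, -1.0]]
contact_force: [1.7, 0.1, 0.3]
gripper_width: 1.0
```

```bash
python3 - <<'E'
from h import *
m,im=shot('wrist','w3'); cv2.imwrite('pics/w3b.png',cv2.resize(im,(800,600),interpolation=cv2.INTER_CUBIC))
go([459.8,-123.7,150],12.75)
m2=camera_model('wrist')
for c in blobs(im,(0,150,80),(6,255,255),60):
    x,y,w,h=cv2.boundingRect(c); 
    if 100<x<400: print('red',x,y,w,h,[np.round(at(m,x+w/2,y+h/2,z,True)[:2],1).tolist() for z in (40,50,60)])
E
```

```text
tcp [ 461.1 -123.5  151.2] yaw 12.8 zax [ 1.4e-03 -7.0e-04 -1.0e+00] | az 0.05 tx ty tz cm [-0.13 -0.01  0.12] F [0.3 0.6 0. ] w 0.999 t 3.0
red 267 208 17 21 [[456.8, -124.8], [460.2, -124.0], [463.6, -123.2]]
red 110 30 33 49 [[558.7, 14.0], [557.8, 8.9], [556.9, 3.8]]
```

View pics/w3b.png

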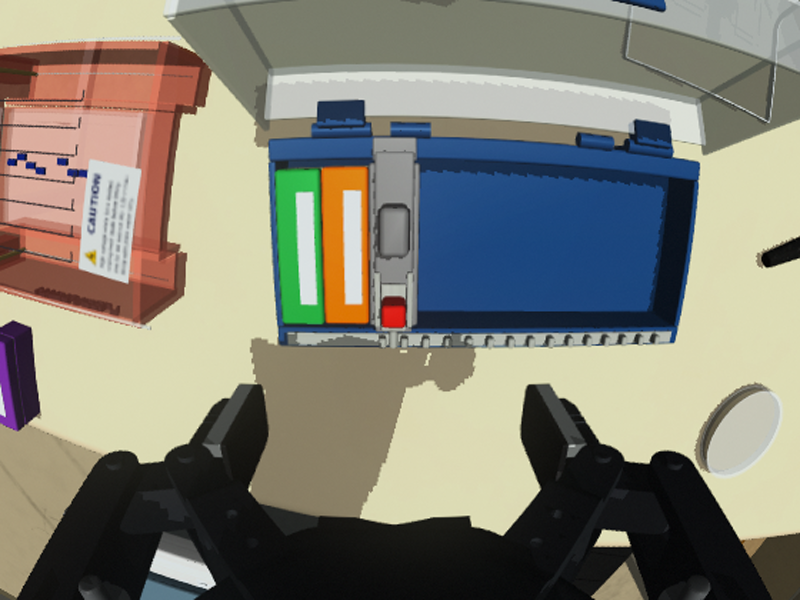

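Request:
{"fn": "apply_moves", "kwargs": {"moves": [{"tx": 0, "ty": 0, "tz": 2, "ax": 0, "ay": 0, "az": 0, "gripper": 0.5}, {"tx": 0, "ty": 0, "tz": 2, "ax": 0, "ay": 0, "az": 0, "gripper": 0.5}, {"tx": 0, "ty": 0, "tz": 2, "ax": 0, "ay": 0, "az": 0, "gripper": 0.5}, {"tx": 0, "ty": 0, "tz": 1.5, "ax": 0, "ay": 0, "az": 0, "gripper": 0.5}, {"tx": 0, "ty": 0, "tz": 1.4, "ax": 0, "ay": 0, "az": 0, "gripper": 0.5}, {"tx": 0, "ty": 0, "tz": 0, "ax": 0, "ay": 0, "az": 0, "gripper": 0.5}, {"tx": 0, "ty": 0, "tz": 0, "ax": 0, "ay": 0, "az": 0, "gripper": 1}, {"tx": 0, "ty": 0, "tz": 0, "ax": 0, "ay": 0, "az": 0, "gripper": 1}, {"tx": 0, "ty": 0, "tz": 0, "ax": 0, "ay": 0, "az": 0, "gripper": 1}, {"tx": 0, "ty": 0, "tz": 0, "ax": 0, "ay": 0, "az": 0, "gripper": 1}, {"tx": 0, "ty": 0, "tz": 0, "ax": 0, "ay": 0, "az": 0, "gripper": 1}, {"tx": 0, "ty": 0, "tz": 0, "ax": 0, "ay": 0, "az": 0, "gripper": 1}]}}

```text
t: 4.25
tcp_pos: [461.4, -122.8, 62.5]
orientation: [[0.975, 0.222, 0.002], [0.222, -0.975, -0.001], [0.002, 0.001, -1.0]]
contact_force: [-0.9, -0.4, 7.2]
gripper_width: 0.123
```

```bash
python3 - <<'E'
from h import *
go([460.5,-123.5,62],12.75)
E
```

```text
tcp [ 461.4 -122.8   62.5] yaw 12.85 zax [ 2.2e-03 -7.0e-04 -1.0e+00] | az 0.1 tx ty tz cm [-0.1   0.05  0.05] F [-0.9 -0.4  7.2] w 0.123 t 4.2
```

Request:
{"fn": "apply_moves", "kwargs": {"moves": [{"tx": 0, "ty": 0, "tz": -0.1, "ax": 0, "ay": 0, "az": 0, "gripper": 1}, {"tx": 0.3, "ty": 0, "tz": 0, "ax": 0, "ay": 0, "az": 0, "gripper": 1}, {"tx": 0.3, "ty": 0, "tz": 0, "ax": 0, "ay": 0, "az": 0, "gripper": 1}, {"tx": 0.3, "ty": 0, "tz": 0, "ax": 0, "ay": 0, "az": 0, "gripper": 1}, {"tx": 0.3, "ty": 0, "tz": 0, "ax": 0, "ay": 0, "az": 0, "gripper": 1}, {"tx": 0.1, "ty": 0, "tz": 0, "ax": 0, "ay": 0, "az": 0, "gripper": 1}, {"tx": 0, "ty": 0, "tz": 0, "ax": 0, "ay": 0, "az": 0, "gripper": 1}, {"tx": 0, "ty": 0, "tz": 0, "ax": 0, "ay": 0, "az": 0, "gripper": 1}]}}

```text
t: 5.05
tcp_pos: [473.0, -119.7, 62.5]
orientation: [[0.975, 0.223, -0.0], [0.223, -0.975, -0.0], [-0.0, 0.0, -1.0]]
contact_force: [-1.2, -2.0, 6.0]
gripper_width: 0.118
```

```bash
python3 - <<'E'
from h import *
go([461.4+12*.975,-122.8+12*.22,62],12.75)
E
```

```text
tcp [ 473.  -119.7   62.5] yaw 12.86 zax [-3.e-04 -4.e-04 -1.e+00] | az 0.11 tx ty tz cm [-0.    0.05  0.05] F [-1.2 -2.   6. ] w 0.118 t 5.0
```

Request:
{"fn": "apply_moves", "kwargs": {"moves": [{"tx": 0, "ty": 0, "tz": 0, "ax": 0, "ay": 0, "az": 0, "gripper": 0.5}, {"tx": 0, "ty": 0, "tz": 0, "ax": 0, "ay": 0, "az": 0, "gripper": 0.5}, {"tx": 0, "ty": 0, "tz": 0, "ax": 0, "ay": 0, "az": 0, "gripper": 0.5}, {"tx": 0, "ty": 0, "tz": -2, "ax": 0, "ay": 0, "az": 0, "gripper": 0.5}, {"tx": 0, "ty": 0, "tz": -2, "ax": 0, "ay": 0, "az": 0, "gripper": 0.5}, {"tx": 1.5, "ty": 0, "tz": 0, "ax": 0, "ay": 0, "az": 0, "gripper": 0.5}, {"tx": 1.5, "ty": 0, "tz": 0, "ax": 0, "ay": 0, "az": 0, "gripper": 0.5}, {"tx": 0, "ty": 0, "tz": 2, "ax": 0, "ay": 0, "az": 0, "gripper": 0.5}, {"tx": 0, "ty": 0, "tz": 1.8, "ax": 0, "ay": 0, "az": 0, "gripper": 0.5}, {"tx": 0, "ty": 0, "tz": 0, "ax": 0, "ay": 0, "az": 0, "gripper": 0.5}, {"tx": 0, "ty": 0, "tz": 0, "ax": 0, "ay": 0, "az": 0, "gripper": 1}, {"tx": 0, "ty": 0, "tz": 0, "ax": 0, "ay": 0, "az": 0, "gripper": 1}, {"tx": 0, "ty": 0, "tz": 0, "ax": 0, "ay": 0, "az": 0, "gripper": 1}, {"tx": 0, "ty": 0, "tz": 0, "ax": 0, "ay": 0, "az": 0, "gripper": 1}, {"tx": 0, "ty": 0, "tz": 0, "ax": 0, "ay": 0, "az": 0, "gripper": 1}, {"tx": 0, "ty": 0, "tz": 0, "ax": 0, "ay": 0, "az": 0, "gripper": 1}]}}

```text
t: 6.65
tcp_pos: [502.8, -112.9, 65.2]
orientation: [[0.975, 0.222, 0.001], [0.222, -0.975, -0.0], [0.001, 0.001, -1.0]]
contact_force: [-1.4, 0.9, 6.9]
gripper_width: 0.146
```

```bash
python3 - <<'E'
from h import *
m,im=shot('wrist','w4')
go([502,-114,62],12.75)
E
```

```text
tcp [ 502.8 -112.9   65.2] yaw 12.85 zax [ 1.3e-03 -3.0e-04 -1.0e+00] | az 0.1 tx ty tz cm [-0.11  0.09  0.32] F [-0.2  0.3  6.9] w 0.146 t 6.7
```

View pics/w4.png

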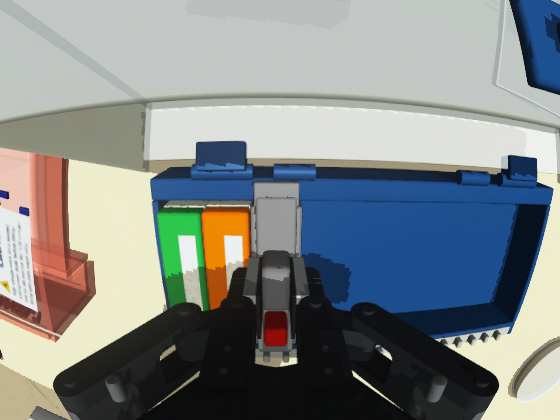

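Request:
{"fn": "apply_moves", "kwargs": {"moves": [{"tx": 0, "ty": 0.5, "tz": -0.1, "ax": 0, "ay": 0, "az": 0, "gripper": 1}, {"tx": 0, "ty": 1, "tz": 0, "ax": 0, "ay": 0, "az": 0, "gripper": 1}, {"tx": 0, "ty": 1.5, "tz": 0, "ax": 0, "ay": 0, "az": 0, "gripper": 1}, {"tx": 0, "ty": 1.5, "tz": 0, "ax": 0, "ay": 0, "az": 0, "gripper": 1}, {"tx": 0, "ty": 1.5, "tz": 0, "ax": 0, "ay": 0, "az": 0, "gripper": 1}, {"tx": 0, "ty": 1.5, "tz": 0, "ax": 0, "ay": 0, "az": 0, "gripper": 1}, {"tx": 0, "ty": 1.5, "tz": 0, "ax": 0, "ay": 0, "az": 0, "gripper": 1}, {"tx": 0, "ty": 1.5, "tz": 0, "ax": 0, "ay": 0, "az": 0, "gripper": 1}, {"tx": 0, "ty": 1.5, "tz": 0, "ax": 0, "ay": 0, "az": 0, "gripper": 1}, {"tx": 0, "ty": 1.5, "tz": 0, "ax": 0, "ay": 0, "az": 0, "gripper": 1}, {"tx": 0, "ty": 1, "tz": 0, "ax": 0, "ay": 0, "az": 0, "gripper": 1}, {"tx": 0, "ty": 0.5, "tz": 0, "ax": 0, "ay": 0, "az": 0, "gripper": 1}, {"tx": 0, "ty": 0, "tz": 0, "ax": 0, "ay": 0, "az": 0, "gripper": 1}, {"tx": 0, "ty": 0, "tz": 0, "ax": 0, "ay": 0, "az": 0, "gripper": 1}]}}

```text
t: 8.1
tcp_pos: [535.3, -259.4, 65.3]
orientation: [[0.975, 0.223, -0.001], [0.223, -0.975, -0.001], [-0.001, 0.0, -1.0]]
contact_force: [-1.4, -1.2, 0.9]
gripper_width: 0.15
```

```bash
python3 - <<'E'
from h import *
go([502.8,-112.9,62],12.75)
E
```

```text
tcp [ 535.3 -259.4   65.3] yaw 12.86 zax [-7.e-04 -6.e-04 -1.e+00] | az 0.11 tx ty tz cm [  0.07 -15.01   0.33] F [-1.4 -1.2  0.9] w 0.15 t 8.1
```

Request:
{"fn": "apply_moves", "kwargs": {"moves": [{"tx": 0, "ty": 0, "tz": 0, "ax": 0, "ay": 0, "az": 0, "gripper": 0.4}, {"tx": 0, "ty": 0, "tz": 0, "ax": 0, "ay": 0, "az": 0, "gripper": 0.4}, {"tx": 0, "ty": 0, "tz": 0, "ax": 0, "ay": 0, "az": 0, "gripper": 0.4}, {"tx": 0, "ty": 0, "tz": -3, "ax": 0, "ay": 0, "az": 0, "gripper": 0}, {"tx": 0, "ty": 0, "tz": -4, "ax": 0, "ay": 0, "az": 0, "gripper": 0}, {"tx": 0, "ty": 0, "tz": -4, "ax": 0, "ay": 0, "az": 0, "gripper": 0}, {"tx": 0, "ty": 0, "tz": -4, "ax": 0, "ay": 0, "az": 0, "gripper": 0}, {"tx": 0, "ty": 0, "tz": -3.5, "ax": 0, "ay": 0, "az": 0, "gripper": 0}, {"tx": 0.6, "ty": -3, "tz": 0, "ax": 0, "ay": 0, "az": 0, "gripper": 0}, {"tx": 0.6, "ty": -4, "tz": 0, "ax": 0, "ay": 0, "az": 0, "gripper": 0}, {"tx": 0.6, "ty": -4, "tz": 0, "ax": 0, "ay": 0, "az": 0, "gripper": 0}, {"tx": 0.6, "ty": -4, "tz": 0, "ax": 0, "ay": 0, "az": 0, "gripper": 0}, {"tx": 0.6, "ty": -4, "tz": 0, "ax": 0, "ay": 0, "az": 0, "gripper": 0}, {"tx": 0.6, "ty": -4, "tz": 0, "ax": 0, "ay": 0, "az": 0, "gripper": 0}, {"tx": 0.6, "ty": -4, "tz": 0, "ax": 0, "ay": 0, "az": 0, "gripper": 0}, {"tx": 0.6, "ty": -4, "tz": 0, "ax": 0, "ay": 0, "az": 0, "gripper": 0}, {"tx": 0.6, "ty": -4, "tz": 0, "ax": 0, "ay": 0, "az": 0, "gripper": 0}, {"tx": 0.6, "ty": -4, "tz": 0, "ax": 0, "ay": 0, "az": 0, "gripper": 0}, {"tx": 0.6, "ty": -4, "tz": 0, "ax": 0, "ay": 0, "az": 0, "gripper": 0}, {"tx": 0.6, "ty": -4, "tz": 0, "ax": 0, "ay": 0, "az": 0, "gripper": 0}]}}

```text
t: 10.1
tcp_pos: [500.6, 217.1, 250.4]
orientation: [[0.975, 0.223, 0.0], [0.223, -0.975, 0.0], [0.0, 0.0, -1.0]]
contact_force: [0.3, -0.5, 0.5]
gripper_width: 1.003
```

Request:
{"fn": "apply_moves", "kwargs": {"moves": [{"tx": 0.6, "ty": -4, "tz": 0, "ax": 0, "ay": 0, "az": 0, "gripper": 0}, {"tx": 0.6, "ty": -4, "tz": 0, "ax": 0, "ay": 0, "az": 0, "gripper": 0}, {"tx": 0.6, "ty": -4, "tz": 0, "ax": 0, "ay": 0, "az": 0, "gripper": 0}, {"tx": 0.6, "ty": -4, "tz": 0, "ax": 0, "ay": 0, "az": 0, "gripper": 0}, {"tx": 0.6, "ty": -3, "tz": 0, "ax": 0, "ay": 0, "az": 0, "gripper": 0}, {"tx": 0, "ty": 0, "tz": 0, "ax": 0, "ay": 0, "az": 0, "gripper": 0}, {"tx": 0, "ty": 0, "tz": 0, "ax": 0, "ay": 0, "az": 0, "gripper": 0}]}}

```text
t: 10.8
tcp_pos: [487.4, 407.7, 250.0]
orientation: [[0.974, 0.225, -0.0], [0.225, -0.974, -0.0], [-0.001, 0.0, -1.0]]
contact_force: [0.2, -1.0, -1.0]
gripper_width: 1.0
```

```bash
python3 - <<'E'
from h import *
m,im=shot('wrist','w5')
go([500,400,250],12.75)
for nm,lo,hi in [('green',(45,90,60),(85,255,255)),('blue',(100,120,60),(125,255,255))]:
    for c in blobs(im,lo,hi,200):
        r=cv2.minAreaRect(c); W=[np.round(at(m,*p,36,True)[:2]).tolist() for p in cv2.boxPoints(r)]
        print(nm,np.round(r[0]),np.round(r[1]),np.round(at(m,*r[0],36,True)[:2],1),W)
E
```

```text
tcp [488.1 406.4 250. ] yaw 12.87 zax [-1.0e-04 -1.1e-03 -1.0e+00] | az 0.12 tx ty tz cm [ 1.02  0.89 -0.  ] F [ 0.6 -0.1  0.7] w 0.999 t 10.8
green [289. 118.] [23. 80.] [558.4 409.1] [[517.0, 422.0], [600.0, 421.0], [600.0, 397.0], [516.0, 397.0]]
green [20. 30.] [61. 40.] [620.3 774.9] [[668.0, 836.0], [661.0, 750.0], [580.0, 725.0], [579.0, 806.0]]
blue [263. 215.] [72. 22.] [448.9 411.7] [[485.0, 433.0], [491.0, 411.0], [410.0, 389.0], [404.0, 413.0]]
```

View pics/w5.png

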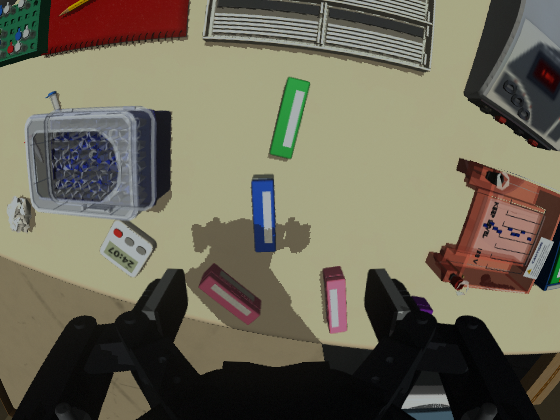

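Request:
{"fn": "apply_moves", "kwargs": {"moves": [{"tx": -1.2, "ty": -0.5, "tz": 3, "ax": 0, "ay": 0, "az": -1.63, "gripper": 0}, {"tx": -1.2, "ty": -0.5, "tz": 3, "ax": 0, "ay": 0, "az": 0, "gripper": 0}, {"tx": -1.26, "ty": -0.5, "tz": 3, "ax": 0, "ay": 0, "az": 0, "gripper": 0}, {"tx": 0, "ty": 0, "tz": 3, "ax": 0, "ay": 0, "az": 0, "gripper": 0}, {"tx": 0, "ty": 0, "tz": 3, "ax": 0, "ay": 0, "az": 0, "gripper": 0}, {"tx": 0, "ty": 0, "tz": 3, "ax": 0, "ay": 0, "az": 0, "gripper": 0}, {"tx": 0, "ty": 0, "tz": 2.2, "ax": 0, "ay": 0, "az": 0, "gripper": 0}, {"tx": 0, "ty": 0, "tz": 2, "ax": 0, "ay": 0, "az": 0, "gripper": 0}, {"tx": 0, "ty": 0, "tz": 0, "ax": 0, "ay": 0, "az": 0, "gripper": 0}, {"tx": 0, "ty": 0, "tz": 0, "ax": 0, "ay": 0, "az": 0, "gripper": 0}]}}

```text
t: 11.85
tcp_pos: [449.6, 411.9, 28.8]
orientation: [[0.968, 0.249, 0.0], [0.249, -0.968, -0.001], [0.0, 0.001, -1.0]]
contact_force: [-0.3, 0.5, 1.2]
gripper_width: 1.0
```

```bash
python3 - <<'E'
from h import *
m,im=shot('wrist','w6')
go([448.9,411.7,28],14.5)
for nm,lo,hi in [('blue',(100,120,60),(125,255,255))]:
    for c in blobs(im,lo,hi,200):
        r=cv2.minAreaRect(c); W=[np.round(at(m,*p,36,True)[:2]).tolist() for p in cv2.boxPoints(r)]
        print(nm,np.round(r[0]),np.round(r[1]),np.round(at(m,*r[0],36,True)[:2],1),W)
cv2.imwrite('pics/w6.png',im)
E
```

```text
tcp [449.9 412.6  29.4] yaw 14.44 zax [ 1.2e-03  7.0e-04 -1.0e+00] | az -0.06 tx ty tz cm [-0.12  0.06  0.14] F [-0.1 -0.7 -0.2] w 0.997 t 11.9
blue [273. 290.] [152.  60.] [454.9 413.6] [[485.0, 433.0], [490.0, 411.0], [415.0, 388.0], [407.0, 417.0]]
```

View pics/w6.png

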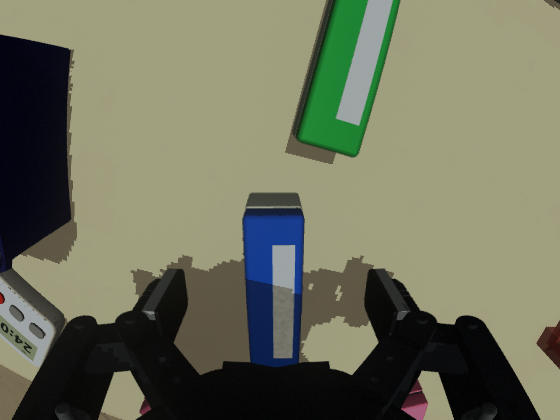

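Request:
{"fn": "apply_moves", "kwargs": {"moves": [{"tx": -0.2, "ty": 0, "tz": 0, "ax": 0, "ay": 0, "az": 0, "gripper": 0.5}, {"tx": 0, "ty": 0, "tz": 0, "ax": 0, "ay": 0, "az": 0, "gripper": 0.9}, {"tx": 0, "ty": 0, "tz": 0, "ax": 0, "ay": 0, "az": 0, "gripper": 1}, {"tx": 0, "ty": 0, "tz": 0, "ax": 0, "ay": 0, "az": 0, "gripper": 1}, {"tx": 0, "ty": 0, "tz": 0, "ax": 0, "ay": 0, "az": 0, "gripper": 1}, {"tx": 0, "ty": 0, "tz": 0, "ax": 0, "ay": 0, "az": 0, "gripper": 1}, {"tx": 0, "ty": 0, "tz": 0, "ax": 0, "ay": 0, "az": 0, "gripper": 1}, {"tx": 0, "ty": 0, "tz": -3, "ax": 0, "ay": 0, "az": 0, "gripper": 1}, {"tx": 0, "ty": 0, "tz": -4, "ax": 0, "ay": 0, "az": 0, "gripper": 1}, {"tx": 0, "ty": 0, "tz": -4, "ax": 0, "ay": 0, "az": 0, "gripper": 1}, {"tx": 0, "ty": 0, "tz": -4, "ax": 0, "ay": 0, "az": 0, "gripper": 1}, {"tx": 0, "ty": 0, "tz": 0, "ax": 0, "ay": 0, "az": 0, "gripper": 1}]}}

```text
t: 13.1
tcp_pos: [449.2, 415.0, 183.8]
orientation: [[0.968, 0.25, 0.007], [0.25, -0.968, 0.007], [0.008, -0.005, -1.0]]
contact_force: [-0.2, -0.7, 0.6]
gripper_width: 0.269
```

```bash
cat >> h.py <<'E'
CB=np.array([504.25,-175.15]); YB=12.7
def bx(x,y): 
    a=np.radians(YB); return CB+x*np.array([np.cos(a),np.sin(a)])+y*np.array([-np.sin(a),np.cos(a)])
def tobox(p):
    a=np.radians(YB); d=np.asarray(p)[:2]-CB; return np.round([d@[np.cos(a),np.sin(a)],d@[-np.sin(a),np.cos(a)]],1)
E
python3 - <<'E'
from h import *
m,im=shot('wrist','w7'); s=monitor.observe(); R=s['orientation']; p=s['tcp_pos']
for c in blobs(im,(100,120,40),(125,255,255),200,(200,150,360,400)):
    r=cv2.minAreaRect(c); 
    for q in cv2.boxPoints(r): print(np.round(q),np.round(R.T@(at(m,*q,p[2]+8,True)-p),1))
# target: box y centre so that gap to filed_2 (72) is 18
t=bx(0,72-18-12); print(t); go([*t,160],YB)
E
```

```text
[245. 204.] [ 43.7 -12.1  -7.8]
[306. 204.] [43.8 11.3 -7.8]
[306. 366.] [-40.4  14.9  -8.2]
[245. 366.] [-40.6 -15.6  -8.1]
[ 495.01645942 -134.17754915]
tcp [448.2 413.6 180.9] yaw 14.49 zax [ 0.0038  0.0035 -1.    ] | az 1.79 tx ty tz cm [-7.47 54.46  2.09] F [-0.1 -0.7 -1.7] w 0.272 t 13.2
```

Request:
{"fn": "apply_moves", "kwargs": {"moves": [{"tx": -0.5, "ty": 2.5, "tz": 0, "ax": 0, "ay": 0, "az": 1.79, "gripper": 1}, {"tx": -0.5, "ty": 3.5, "tz": 0, "ax": 0, "ay": 0, "az": 0, "gripper": 1}, {"tx": -0.5, "ty": 3.5, "tz": 0, "ax": 0, "ay": 0, "az": 0, "gripper": 1}, {"tx": -0.5, "ty": 3.5, "tz": 0, "ax": 0, "ay": 0, "az": 0, "gripper": 1}, {"tx": -0.5, "ty": 3.5, "tz": 0, "ax": 0, "ay": 0, "az": 0, "gripper": 1}, {"tx": -0.5, "ty": 3.5, "tz": 0, "ax": 0, "ay": 0, "az": 0, "gripper": 1}, {"tx": -0.5, "ty": 3.5, "tz": 0, "ax": 0, "ay": 0, "az": 0, "gripper": 1}, {"tx": -0.5, "ty": 3.5, "tz": 0, "ax": 0, "ay": 0, "az": 0, "gripper": 1}, {"tx": -0.5, "ty": 3.5, "tz": 0, "ax": 0, "ay": 0, "az": 0, "gripper": 1}, {"tx": -0.5, "ty": 3.5, "tz": 0, "ax": 0, "ay": 0, "az": 0, "gripper": 1}, {"tx": -0.5, "ty": 3.5, "tz": 0, "ax": 0, "ay": 0, "az": 0, "gripper": 1}, {"tx": -0.5, "ty": 3.5, "tz": 0, "ax": 0, "ay": 0, "az": 0, "gripper": 1}, {"tx": -0.5, "ty": 3.5, "tz": 0, "ax": 0, "ay": 0, "az": 0, "gripper": 1}, {"tx": -0.5, "ty": 3.5, "tz": 0, "ax": 0, "ay": 0, "az": 0, "gripper": 1}, {"tx": -0.5, "ty": 3.5, "tz": 0, "ax": 0, "ay": 0, "az": 0, "gripper": 1}, {"tx": -0.08, "ty": 3.36, "tz": 0, "ax": 0, "ay": 0, "az": 0, "gripper": 1}, {"tx": 0, "ty": 0, "tz": 3, "ax": 0, "ay": 0, "az": 0, "gripper": 1}, {"tx": 0, "ty": 0, "tz": 3, "ax": 0, "ay": 0, "az": 0, "gripper": 1}, {"tx": 0, "ty": 0, "tz": 2, "ax": 0, "ay": 0, "az": 0, "gripper": 1}, {"tx": 0, "ty": 0, "tz": 0, "ax": 0, "ay": 0, "az": 0, "gripper": 1}]}}

```text
t: 15.15
tcp_pos: [491.2, -138.8, 94.6]
orientation: [[0.975, 0.22, -0.008], [0.22, -0.975, 0.002], [-0.007, -0.004, -1.0]]
contact_force: [-0.3, 0.9, -1.0]
gripper_width: 0.268
```

```bash
python3 - <<'E'
from h import *
m,im=shot('wrist','w8'); cv2.imwrite('pics/w8b.png',cv2.resize(im,(800,600),interpolation=cv2.INTER_CUBIC))
go([*bx(-1,38),32.5],YB)
E
```

```text
tcp [ 492.6 -139.    96.4] yaw 12.73 zax [-0.0049  0.0012 -1.    ] | az 0.03 tx ty tz cm [ 0.24 -0.01  6.39] F [ 0.3 -0.5 -0.6] w 0.27 t 15.2
```

View pics/w8b.png

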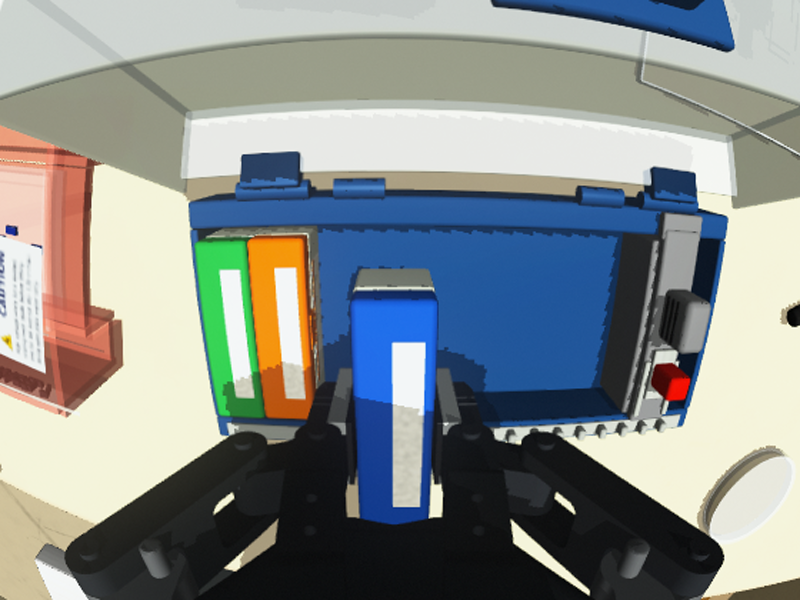

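```bash
python3 - <<'E'
from h import *
m=camera_model('wrist');k=.7; s=monitor.observe();p=s['tcp_pos']
print('filed1 front',tobox(at(m,222*k,240*k,40,True)),'filed2 front',tobox(at(m,276*k,237*k,40,True)),'rear',tobox(at(m,245*k,416*k,40,True)),tobox(at(m,290*k,418*k,40,True)))
print('farwall inner top',tobox(at(m,470*k,229*k,34,True)),tobox(at(m,350*k,228*k,34,True)))
print('farwall outer top',tobox(at(m,470*k,200*k,34,True)))
print('blue front',tobox(at(m,397*k,290*k,p[2]+8,True)),'rear',tobox(at(m,392*k,523*k,p[2]+8,True)),'tcp',tobox(p))
print('teeth tips',tobox(at(m,583*k,433*k,41,True)))
print('filed2 right',tobox(at(m,313*k,300*k,40,True)),'follower face top', tobox(at(m,657*k,300*k,40,True)))
E
```

```text
filed1 front [ 42.7 108. ] filed2 front [43.3 84.5] rear [-41.1 107.5] [-40.9  85.3]
farwall inner top [45.4  6.2] [45.5 55. ]
farwall outer top [57.3  6.6]
blue front [40.5 36.2] rear [-42.5  37.5] tcp [-3.4 37.9]
teeth tips [-51.4 -56.1]
filed2 right [16.7 70.5] follower face top [ 17.2 -83.1]
```

Request:
{"fn": "apply_moves", "kwargs": {"moves": [{"tx": 0.15, "ty": 0, "tz": 1, "ax": 0, "ay": 0, "az": 0, "gripper": 1}, {"tx": 0, "ty": 0, "tz": 1.5, "ax": 0, "ay": 0, "az": 0, "gripper": 1}, {"tx": 0, "ty": 0, "tz": 1.5, "ax": 0, "ay": 0, "az": 0, "gripper": 1}, {"tx": 0, "ty": 0, "tz": 1, "ax": 0, "ay": 0, "az": 0, "gripper": 1}, {"tx": 0, "ty": 0, "tz": 0.8, "ax": 0, "ay": 0, "az": 0, "gripper": 1}, {"tx": 0, "ty": 0, "tz": 0.4, "ax": 0, "ay": 0, "az": 0, "gripper": 1}, {"tx": 0, "ty": 0, "tz": 0, "ax": 0, "ay": 0, "az": 0, "gripper": 1}, {"tx": 0, "ty": 0, "tz": 0, "ax": 0, "ay": 0, "az": 0, "gripper": 1}]}}

```text
t: 16.0
tcp_pos: [496.4, -139.2, 36.6]
orientation: [[0.975, 0.22, 0.001], [0.22, -0.975, -0.0], [0.001, 0.0, -1.0]]
contact_force: [-0.1, -0.2, -0.4]
gripper_width: 0.272
```

```bash
python3 - <<'E'
from h import *
go([*bx(-1,38),33],YB)
E
```

```text
tcp [ 496.4 -139.2   36.6] yaw 12.71 zax [ 6.e-04 -2.e-04 -1.e+00] | az 0.01 tx ty tz cm [-0.12 -0.12  0.36] F [-0.1 -0.2 -0.4] w 0.272 t 16.0
```

Request:
{"fn": "apply_moves", "kwargs": {"moves": [{"tx": -0.1, "ty": 0, "tz": 0.2, "ax": 0, "ay": 0, "az": 0, "gripper": 1}, {"tx": 0, "ty": 0, "tz": 0.15, "ax": 0, "ay": 0, "az": 0, "gripper": 1}, {"tx": 0, "ty": 0, "tz": 0, "ax": 0, "ay": 0, "az": 0, "gripper": 1}, {"tx": 0, "ty": 0, "tz": 0, "ax": 0, "ay": 0, "az": 0, "gripper": 1}]}}

```text
t: 16.4
tcp_pos: [495.1, -139.4, 32.8]
orientation: [[0.975, 0.22, 0.0], [0.22, -0.975, -0.0], [0.0, 0.0, -1.0]]
contact_force: [0.2, 0.4, -1.2]
gripper_width: 0.269
```

Request:
{"fn": "apply_moves", "kwargs": {"moves": [{"tx": 0, "ty": 0, "tz": 0, "ax": 0, "ay": 0, "az": 0, "gripper": 0.6}, {"tx": 0, "ty": 0, "tz": 0, "ax": 0, "ay": 0, "az": 0, "gripper": 0.6}, {"tx": 0, "ty": 0, "tz": 0, "ax": 0, "ay": 0, "az": 0, "gripper": 0.6}, {"tx": 0, "ty": 0, "tz": 0, "ax": 0, "ay": 0, "az": 0, "gripper": 0.6}]}}

```text
t: 16.8
tcp_pos: [495.1, -139.3, 32.8]
orientation: [[0.975, 0.22, 0.0], [0.22, -0.975, -0.0], [0.0, 0.0, -1.0]]
contact_force: [-0.3, -0.0, -0.8]
gripper_width: 0.401
```

Request:
{"fn": "apply_moves", "kwargs": {"moves": [{"tx": 0, "ty": 0, "tz": -2, "ax": 0, "ay": 0, "az": 0, "gripper": 0.6}, {"tx": 0, "ty": 0, "tz": -3, "ax": 0, "ay": 0, "az": 0, "gripper": 0.6}, {"tx": 0, "ty": 0, "tz": -4, "ax": 0, "ay": 0, "az": 0, "gripper": 0.6}, {"tx": 0, "ty": 0, "tz": -4, "ax": 0, "ay": 0, "az": 0, "gripper": 0}, {"tx": 0, "ty": 0, "tz": -4, "ax": 0, "ay": 0, "az": 0, "gripper": 0}, {"tx": 0, "ty": 0, "tz": -3, "ax": 0, "ay": 0, "az": 6.7, "gripper": 0}, {"tx": 0, "ty": 0, "tz": -1.7, "ax": 0, "ay": 0, "az": 6.7, "gripper": 0}, {"tx": 0.4, "ty": -4, "tz": 0, "ax": 0, "ay": 0, "az": 0, "gripper": 0}, {"tx": 0.4, "ty": -4, "tz": 0, "ax": 0, "ay": 0, "az": 0, "gripper": 0}, {"tx": 0.4, "ty": -4, "tz": 0, "ax": 0, "ay": 0, "az": 0, "gripper": 0}, {"tx": 0.4, "ty": -4, "tz": 0, "ax": 0, "ay": 0, "az": 0, "gripper": 0}, {"tx": 0.4, "ty": -4, "tz": 0, "ax": 0, "ay": 0, "az": 0, "gripper": 0}, {"tx": 0.4, "ty": -4, "tz": 0, "ax": 0, "ay": 0, "az": 0, "gripper": 0}, {"tx": 0.4, "ty": -4, "tz": 0, "ax": 0, "ay": 0, "az": 0, "gripper": 0}, {"tx": 0.4, "ty": -4, "tz": 0, "ax": 0, "ay": 0, "az": 0, "gripper": 0}, {"tx": 0.4, "ty": -4, "tz": 0, "ax": 0, "ay": 0, "az": 0, "gripper": 0}, {"tx": 0.4, "ty": -4, "tz": 0, "ax": 0, "ay": 0, "az": 0, "gripper": 0}, {"tx": 0.4, "ty": -4, "tz": 0, "ax": 0, "ay": 0, "az": 0, "gripper": 0}, {"tx": 0.4, "ty": -4, "tz": 0, "ax": 0, "ay": 0, "az": 0, "gripper": 0}, {"tx": 0.4, "ty": -4, "tz": 0, "ax": 0, "ay": 0, "az": 0, "gripper": 0}]}}

```text
t: 18.8
tcp_pos: [553.2, 381.4, 249.6]
orientation: [[1.0, -0.012, -0.0], [-0.012, -1.0, -0.0], [-0.0, 0.0, -1.0]]
contact_force: [0.5, -0.6, -0.1]
gripper_width: 1.002
```

Request:
{"fn": "apply_moves", "kwargs": {"moves": [{"tx": 0.2, "ty": -2.5, "tz": 0, "ax": 0, "ay": 0, "az": 0, "gripper": 0}, {"tx": 0, "ty": 0, "tz": 2.5, "ax": 0, "ay": 0, "az": 0, "gripper": 0}, {"tx": 0, "ty": 0, "tz": 2.5, "ax": 0, "ay": 0, "az": 0, "gripper": 0}, {"tx": 0, "ty": 0, "tz": 2.5, "ax": 0, "ay": 0, "az": 0, "gripper": 0}, {"tx": 0, "ty": 0, "tz": 2.5, "ax": 0, "ay": 0, "az": 0, "gripper": 0}, {"tx": 0, "ty": 0, "tz": 0, "ax": 0, "ay": 0, "az": 0, "gripper": 0}, {"tx": 0, "ty": 0, "tz": 0, "ax": 0, "ay": 0, "az": 0, "gripper": 0}, {"tx": 0, "ty": 0, "tz": 0, "ax": 0, "ay": 0, "az": 0, "gripper": 0}]}}

```text
t: 19.6
tcp_pos: [556.3, 405.7, 151.6]
orientation: [[1.0, -0.012, 0.002], [-0.012, -1.0, 0.002], [0.002, -0.002, -1.0]]
contact_force: [0.7, 0.4, 0.1]
gripper_width: 1.0
```

```bash
python3 - <<'E'
from h import *
m,im=shot('wrist','w9')
for c in blobs(im,(45,90,60),(85,255,255),400):
    r=cv2.minAreaRect(c); W=[np.round(at(m,*p,36,True)[:2],1).tolist() for p in cv2.boxPoints(r)]
    print(np.round(r[0]),np.round(r[1]),np.round(at(m,*r[0],36,True)[:2],1),W)
go([558.4,409.1,28.5],-0.7)
for c in blobs(im,(0,0,165),(180,60,255),100,(220,180,330,380)):
    r=cv2.minAreaRect(c); print('strip',np.round(r[0]),np.round(r[1]))
E
```

```text
[270. 206.] [ 31. 103.] [561.  408.9] [[517.0, 422.4], [601.1, 419.9], [600.8, 396.9], [516.8, 397.0]]
tcp [556.4 405.8 151.7] yaw -0.69 zax [ 0.0022  0.0019 -1.    ] | az 0.01 tx ty tz cm [ 0.19 -0.34 12.32] F [-1.3  0.3 -0.4] w 1.0 t 19.6
strip [234. 355.] [24. 27.]
strip [316. 292.] [43. 26.]
strip [308. 211.] [62. 42.]
strip [276. 212.] [64. 10.]
strip [238. 210.] [61. 35.]
```

Request:
{"fn": "apply_moves", "kwargs": {"moves": [{"tx": 0.1, "ty": -0.15, "tz": 2.5, "ax": 0, "ay": 0, "az": 0, "gripper": 0}, {"tx": 0.15, "ty": -0.18, "tz": 2.5, "ax": 0, "ay": 0, "az": 0, "gripper": 0}, {"tx": 0, "ty": 0, "tz": 2.5, "ax": 0, "ay": 0, "az": 0, "gripper": 0}, {"tx": 0, "ty": 0, "tz": 2.3, "ax": 0, "ay": 0, "az": 0, "gripper": 0}, {"tx": 0, "ty": 0, "tz": 1.5, "ax": 0, "ay": 0, "az": 0, "gripper": 0}, {"tx": 0, "ty": 0, "tz": 1, "ax": 0, "ay": 0, "az": 0, "gripper": 0}, {"tx": 0, "ty": 0, "tz": 0, "ax": 0, "ay": 0, "az": 0, "gripper": 0}, {"tx": 0, "ty": 0, "tz": 0, "ax": 0, "ay": 0, "az": 0, "gripper": 0}, {"tx": 0, "ty": 0, "tz": 0, "ax": 0, "ay": 0, "az": 0, "gripper": 0.5}, {"tx": 0, "ty": 0, "tz": 0, "ax": 0, "ay": 0, "az": 0, "gripper": 1}, {"tx": 0, "ty": 0, "tz": 0, "ax": 0, "ay": 0, "az": 0, "gripper": 1}, {"tx": 0, "ty": 0, "tz": 0, "ax": 0, "ay": 0, "az": 0, "gripper": 1}, {"tx": 0, "ty": 0, "tz": 0, "ax": 0, "ay": 0, "az": 0, "gripper": 1}, {"tx": 0, "ty": 0, "tz": 0, "ax": 0, "ay": 0, "az": 0, "gripper": 1}]}}

```text
t: 21.05
tcp_pos: [558.5, 408.5, 27.3]
orientation: [[1.0, -0.012, 0.001], [-0.012, -1.0, 0.001], [0.001, -0.001, -1.0]]
contact_force: [0.2, 0.7, 2.9]
gripper_width: 0.271
```

Request:
{"fn": "apply_moves", "kwargs": {"moves": [{"tx": 0, "ty": 0, "tz": -3, "ax": 0, "ay": 0, "az": 0, "gripper": 1}, {"tx": 0, "ty": 0, "tz": -4, "ax": 0, "ay": 0, "az": 0, "gripper": 1}, {"tx": 0, "ty": 0, "tz": -4, "ax": 0, "ay": 0, "az": 0, "gripper": 1}, {"tx": 0, "ty": 0, "tz": -4, "ax": 0, "ay": 0, "az": 0, "gripper": 1}, {"tx": 0, "ty": 0, "tz": 0, "ax": 0, "ay": 0, "az": -6.7, "gripper": 1}, {"tx": 0, "ty": 0, "tz": 0, "ax": 0, "ay": 0, "az": -6.7, "gripper": 1}, {"tx": 0, "ty": 0, "tz": 0, "ax": 0, "ay": 0, "az": 0, "gripper": 1}, {"tx": 0, "ty": 0, "tz": 0, "ax": 0, "ay": 0, "az": 0, "gripper": 1}]}}

```text
t: 21.85
tcp_pos: [557.9, 407.9, 176.2]
orientation: [[0.976, 0.217, -0.001], [0.217, -0.976, -0.001], [-0.001, 0.0, -1.0]]
contact_force: [-0.9, -0.2, -1.2]
gripper_width: 0.267
```

```bash
python3 - <<'E'
from h import *
m,im=shot('wrist','w10'); s=monitor.observe(); R=s['orientation']; p=s['tcp_pos']
for c in blobs(im,(45,90,40),(85,255,255),200,(200,150,360,400)):
    r=cv2.minAreaRect(c); 
    for q in cv2.boxPoints(r): print(np.round(q),np.round(R.T@(at(m,*q,p[2]+8,True)-p),1))
go([*bx(-1,-13),33],YB)
E
```

```text
[245. 203.] [ 43.8 -10.6  -8. ]
[307. 203.] [43.8 12.6 -8. ]
[307. 366.] [-39.3  16.3  -8. ]
[245. 366.] [-39.3 -14.1  -8. ]
tcp [557.9 408.  176.2] yaw 12.55 zax [-9.e-04 -6.e-04 -1.e+00] | az -0.15 tx ty tz cm [-18.15  57.01  14.32] F [-0.1  0.5 -0.2] w 0.274 t 21.9
```

Request:
{"fn": "apply_moves", "kwargs": {"moves": [{"tx": -1.1, "ty": 2.5, "tz": 0, "ax": 0, "ay": 0, "az": -0.15, "gripper": 1}, {"tx": -1.1, "ty": 3.5, "tz": 0, "ax": 0, "ay": 0, "az": 0, "gripper": 1}, {"tx": -1.1, "ty": 3.5, "tz": 0, "ax": 0, "ay": 0, "az": 0, "gripper": 1}, {"tx": -1.1, "ty": 3.5, "tz": 0, "ax": 0, "ay": 0, "az": 0, "gripper": 1}, {"tx": -1.1, "ty": 3.5, "tz": 0, "ax": 0, "ay": 0, "az": 0, "gripper": 1}, {"tx": -1.1, "ty": 3.5, "tz": 0, "ax": 0, "ay": 0, "az": 0, "gripper": 1}, {"tx": -1.1, "ty": 3.5, "tz": 0, "ax": 0, "ay": 0, "az": 0, "gripper": 1}, {"tx": -1.1, "ty": 3.5, "tz": 0, "ax": 0, "ay": 0, "az": 0, "gripper": 1}, {"tx": -1.1, "ty": 3.5, "tz": 0, "ax": 0, "ay": 0, "az": 0, "gripper": 1}, {"tx": -1.1, "ty": 3.5, "tz": 0, "ax": 0, "ay": 0, "az": 0, "gripper": 1}, {"tx": -1.1, "ty": 3.5, "tz": 0, "ax": 0, "ay": 0, "az": 0, "gripper": 1}, {"tx": -1.1, "ty": 3.5, "tz": 0, "ax": 0, "ay": 0, "az": 0, "gripper": 1}, {"tx": -1.1, "ty": 3.5, "tz": 0, "ax": 0, "ay": 0, "az": 0, "gripper": 1}, {"tx": -1.1, "ty": 3.5, "tz": 0, "ax": 0, "ay": 0, "az": 0, "gripper": 1}, {"tx": -1.1, "ty": 3.5, "tz": 0, "ax": 0, "ay": 0, "az": 0, "gripper": 1}, {"tx": -1.1, "ty": 3.5, "tz": 0, "ax": 0, "ay": 0, "az": 0, "gripper": 1}, {"tx": -0.5, "ty": 2, "tz": 0, "ax": 0, "ay": 0, "az": 0, "gripper": 1}, {"tx": 0, "ty": 0, "tz": 3, "ax": 0, "ay": 0, "az": 0, "gripper": 1}, {"tx": 0, "ty": 0, "tz": 3, "ax": 0, "ay": 0, "az": 0, "gripper": 1}, {"tx": 0, "ty": 0, "tz": 2, "ax": 0, "ay": 0, "az": 0, "gripper": 1}]}}

```text
t: 23.9
tcp_pos: [507.6, -187.8, 94.9]
orientation: [[0.976, 0.22, -0.002], [0.22, -0.976, 0.001], [-0.002, -0.001, -1.0]]
contact_force: [-0.1, -0.1, -0.4]
gripper_width: 0.269
```

Request:
{"fn": "apply_moves", "kwargs": {"moves": [{"tx": 0, "ty": 0, "tz": 0, "ax": 0, "ay": 0, "az": 0, "gripper": 1}, {"tx": 0, "ty": 0, "tz": 0, "ax": 0, "ay": 0, "az": 0, "gripper": 1}]}}

```text
t: 24.1
tcp_pos: [508.7, -187.6, 97.0]
orientation: [[0.975, 0.222, -0.0], [0.222, -0.975, 0.0], [-0.0, -0.0, -1.0]]
contact_force: [-0.0, 0.1, 0.3]
gripper_width: 0.269
```

```bash
python3 - <<'E'
from h import *
m,im=shot('wrist','w11'); cv2.imwrite('pics/w11b.png',cv2.resize(im,(800,600),interpolation=cv2.INTER_CUBIC))
go([*bx(-1,-13),32],YB)
E
```

```text
tcp [ 509.3 -187.8   97.7] yaw 12.82 zax [ 1.2e-03 -4.0e-04 -1.0e+00] | az 0.12 tx ty tz cm [-0.31 -0.04  6.57] F [-0.2  0.2 -0.8] w 0.272 t 24.1
```

View pics/w11b.png

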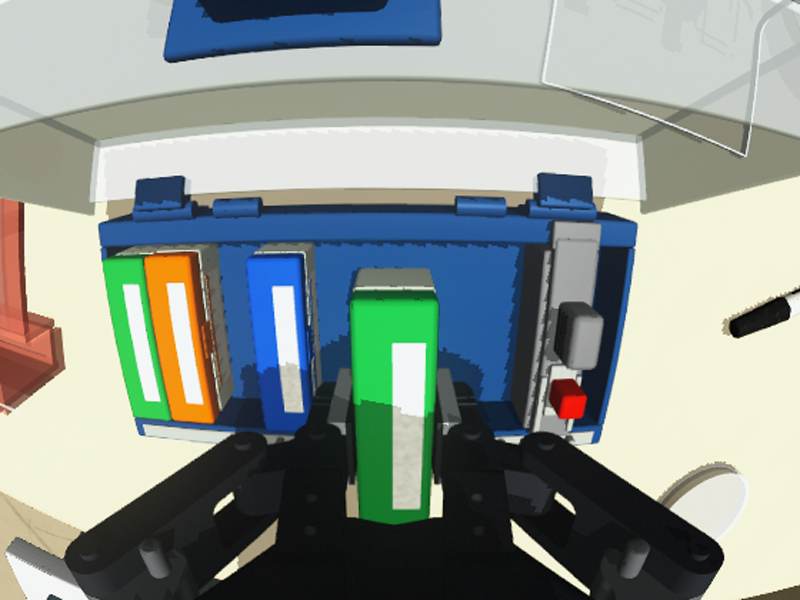

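Request:
{"fn": "apply_moves", "kwargs": {"moves": [{"tx": -0.3, "ty": 0.2, "tz": 1, "ax": 0, "ay": 0, "az": 0, "gripper": 1}, {"tx": 0, "ty": 0, "tz": 1.5, "ax": 0, "ay": 0, "az": 0, "gripper": 1}, {"tx": 0, "ty": 0, "tz": 1.5, "ax": 0, "ay": 0, "az": 0, "gripper": 1}, {"tx": 0, "ty": 0, "tz": 1, "ax": 0, "ay": 0, "az": 0, "gripper": 1}, {"tx": 0, "ty": 0, "tz": 0.7, "ax": 0, "ay": 0, "az": 0, "gripper": 1}, {"tx": 0, "ty": 0, "tz": 0.5, "ax": 0, "ay": 0, "az": 0, "gripper": 1}, {"tx": 0, "ty": 0, "tz": 0.2, "ax": 0, "ay": 0, "az": 0, "gripper": 1}, {"tx": 0, "ty": 0, "tz": 0, "ax": 0, "ay": 0, "az": 0, "gripper": 1}, {"tx": 0, "ty": 0, "tz": 0, "ax": 0, "ay": 0, "az": 0, "gripper": 1}]}}

```text
t: 25.05
tcp_pos: [506.4, -190.4, 33.1]
orientation: [[0.975, 0.223, 0.001], [0.223, -0.975, -0.0], [0.001, 0.0, -1.0]]
contact_force: [0.5, -0.1, 0.7]
gripper_width: 0.269
```

Request:
{"fn": "apply_moves", "kwargs": {"moves": [{"tx": 0, "ty": 0, "tz": 0.1, "ax": 0, "ay": 0, "az": 0, "gripper": 1}, {"tx": 0, "ty": 0, "tz": 0, "ax": 0, "ay": 0, "az": 0, "gripper": 0.6}, {"tx": 0, "ty": 0, "tz": 0, "ax": 0, "ay": 0, "az": 0, "gripper": 0.6}, {"tx": 0, "ty": 0, "tz": 0, "ax": 0, "ay": 0, "az": 0, "gripper": 0.6}, {"tx": 0, "ty": 0, "tz": 0, "ax": 0, "ay": 0, "az": 0, "gripper": 0.6}, {"tx": 0, "ty": 0, "tz": -2, "ax": 0, "ay": 0, "az": 0, "gripper": 0.6}, {"tx": 0, "ty": 0, "tz": -3, "ax": 0, "ay": 0, "az": 0, "gripper": 0.6}, {"tx": 0, "ty": 0, "tz": -2.8, "ax": 0, "ay": 0, "az": 0, "gripper": 0.6}, {"tx": 0.3, "ty": 2, "tz": 0, "ax": 0, "ay": 0, "az": 0, "gripper": 0.6}, {"tx": 0.3, "ty": 2, "tz": 0, "ax": 0, "ay": 0, "az": 0, "gripper": 0.6}, {"tx": 0.3, "ty": 2, "tz": 0, "ax": 0, "ay": 0, "az": 0, "gripper": 0.6}, {"tx": 0.4, "ty": 1.36, "tz": 0, "ax": 0, "ay": 0, "az": 0, "gripper": 0.6}, {"tx": 0, "ty": 0, "tz": 0, "ax": 0, "ay": 0, "az": 0, "gripper": 0.6}, {"tx": 0, "ty": 0, "tz": 0, "ax": 0, "ay": 0, "az": 0, "gripper": 0.6}, {"tx": 0, "ty": 0, "tz": 0, "ax": 0, "ay": 0, "az": 0, "gripper": 0.6}]}}

```text
t: 26.55
tcp_pos: [534.7, -257.9, 109.6]
orientation: [[0.975, 0.224, -0.001], [0.224, -0.975, 0.001], [-0.0, -0.001, -1.0]]
contact_force: [1.2, -0.3, 0.1]
gripper_width: 0.396
```

```bash
python3 - <<'E'
from h import *
m,im=shot('wrist','w12')
go([535.3,-259.4,65.5],YB)
E
```

```text
tcp [ 534.8 -257.9  109.7] yaw 12.94 zax [-5.e-04  7.e-04 -1.e+00] | az 0.24 tx ty tz cm [0.02 0.15 4.42] F [ 0.2  0.5 -0.1] w 0.398 t 26.6
```

View pics/w12.png

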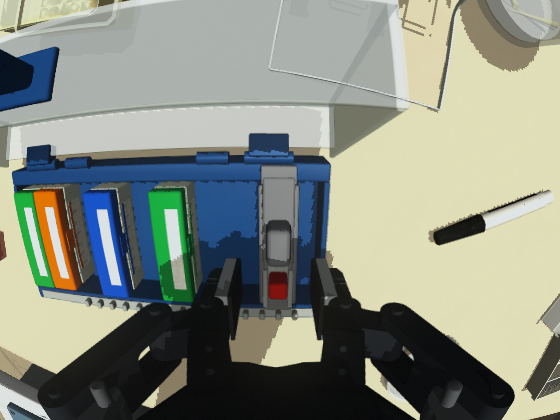

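Request:
{"fn": "apply_moves", "kwargs": {"moves": [{"tx": 0, "ty": 0.15, "tz": 1.5, "ax": 0, "ay": 0, "az": 0.2, "gripper": 0.6}, {"tx": 0, "ty": 0, "tz": 1.5, "ax": 0, "ay": 0, "az": 0, "gripper": 0.6}, {"tx": 0, "ty": 0, "tz": 1.4, "ax": 0, "ay": 0, "az": 0, "gripper": 0.6}, {"tx": 0, "ty": 0, "tz": 0, "ax": 0, "ay": 0, "az": 0, "gripper": 0.6}, {"tx": 0, "ty": 0, "tz": 0, "ax": 0, "ay": 0, "az": 0, "gripper": 1}, {"tx": 0, "ty": 0, "tz": 0, "ax": 0, "ay": 0, "az": 0, "gripper": 1}, {"tx": 0, "ty": 0, "tz": 0, "ax": 0, "ay": 0, "az": 0, "gripper": 1}, {"tx": 0, "ty": 0, "tz": 0, "ax": 0, "ay": 0, "az": 0, "gripper": 1}, {"tx": 0, "ty": 0, "tz": 0, "ax": 0, "ay": 0, "az": 0, "gripper": 1}, {"tx": 0, "ty": 0, "tz": 0, "ax": 0, "ay": 0, "az": 0, "gripper": 1}]}}

```text
t: 27.6
tcp_pos: [535.4, -260.5, 65.8]
orientation: [[0.976, 0.219, 0.0], [0.219, -0.976, 0.0], [0.0, -0.0, -1.0]]
contact_force: [0.5, 0.7, -4.9]
gripper_width: 0.144
```

Request:
{"fn": "apply_moves", "kwargs": {"moves": [{"tx": 0, "ty": -0.3, "tz": 0, "ax": 0, "ay": 0, "az": 0, "gripper": 1}, {"tx": 0, "ty": -0.5, "tz": 0, "ax": 0, "ay": 0, "az": 0, "gripper": 1}, {"tx": 0, "ty": -0.5, "tz": 0, "ax": 0, "ay": 0, "az": 0, "gripper": 1}, {"tx": 0, "ty": -0.5, "tz": 0, "ax": 0, "ay": 0, "az": 0, "gripper": 1}, {"tx": 0, "ty": -0.5, "tz": 0, "ax": 0, "ay": 0, "az": 0, "gripper": 1}, {"tx": 0, "ty": -0.5, "tz": 0, "ax": 0, "ay": 0, "az": 0, "gripper": 1}, {"tx": 0, "ty": -0.5, "tz": 0, "ax": 0, "ay": 0, "az": 0, "gripper": 1}, {"tx": 0, "ty": -0.5, "tz": 0, "ax": 0, "ay": 0, "az": 0, "gripper": 1}, {"tx": 0, "ty": -0.5, "tz": 0, "ax": 0, "ay": 0, "az": 0, "gripper": 1}, {"tx": 0, "ty": -0.5, "tz": 0, "ax": 0, "ay": 0, "az": 0, "gripper": 1}, {"tx": 0, "ty": -0.5, "tz": 0, "ax": 0, "ay": 0, "az": 0, "gripper": 1}, {"tx": 0, "ty": -0.5, "tz": 0, "ax": 0, "ay": 0, "az": 0, "gripper": 1}, {"tx": 0, "ty": -0.5, "tz": 0, "ax": 0, "ay": 0, "az": 0, "gripper": 1}, {"tx": 0, "ty": -0.5, "tz": 0, "ax": 0, "ay": 0, "az": 0, "gripper": 1}, {"tx": 0, "ty": -0.5, "tz": 0, "ax": 0, "ay": 0, "az": 0, "gripper": 1}, {"tx": 0, "ty": -0.5, "tz": 0, "ax": 0, "ay": 0, "az": 0, "gripper": 1}, {"tx": 0, "ty": -0.5, "tz": 0, "ax": 0, "ay": 0, "az": 0, "gripper": 1}, {"tx": 0, "ty": -0.4, "tz": 0, "ax": 0, "ay": 0, "az": 0, "gripper": 1}, {"tx": 0, "ty": -0.4, "tz": 0, "ax": 0, "ay": 0, "az": 0, "gripper": 1}, {"tx": 0, "ty": -0.3, "tz": 0, "ax": 0, "ay": 0, "az": 0, "gripper": 1}]}}

```text
t: 29.6
tcp_pos: [515.0, -168.5, 65.8]
orientation: [[0.976, 0.219, 0.0], [0.219, -0.976, 0.0], [0.0, 0.0, -1.0]]
contact_force: [4.1, -1.5, -8.7]
gripper_width: 0.15
```

```bash
python3 - <<'E'
from h import *
a=np.radians(YB); q0=np.array([502.8,-112.9]); t=q0-48*np.array([-np.sin(a),np.cos(a)])
go([*t,65.5],YB)
E
```

```text
tcp [ 515.  -168.5   65.8] yaw 12.68 zax [ 5.e-04  1.e-04 -1.e+00] | az -0.02 tx ty tz cm [ 0.03 -0.89  0.03] F [ 4.1 -1.5 -8.7] w 0.15 t 29.6
```

Request:
{"fn": "apply_moves", "kwargs": {"moves": [{"tx": 0, "ty": -0.2, "tz": 0.05, "ax": 0, "ay": 0, "az": 0, "gripper": 1}, {"tx": 0, "ty": -0.2, "tz": 0, "ax": 0, "ay": 0, "az": 0, "gripper": 1}, {"tx": 0, "ty": -0.2, "tz": 0, "ax": 0, "ay": 0, "az": 0, "gripper": 1}, {"tx": 0, "ty": -0.1, "tz": 0, "ax": 0, "ay": 0, "az": 0, "gripper": 1}, {"tx": 0, "ty": 0, "tz": 0, "ax": 0, "ay": 0, "az": 0, "gripper": 1}]}}

```text
t: 30.1
tcp_pos: [513.6, -162.2, 65.7]
orientation: [[0.976, 0.219, 0.001], [0.219, -0.976, -0.0], [0.001, 0.0, -1.0]]
contact_force: [2.5, -1.6, 3.2]
gripper_width: 0.147
```

Request:
{"fn": "apply_moves", "kwargs": {"moves": [{"tx": 0, "ty": -0.1, "tz": 0, "ax": 0, "ay": 0, "az": 0, "gripper": 1}, {"tx": 0, "ty": -0.1, "tz": 0, "ax": 0, "ay": 0, "az": 0, "gripper": 1}, {"tx": 0, "ty": 0, "tz": 0, "ax": 0, "ay": 0, "az": 0, "gripper": 1}]}}

```text
t: 30.4
tcp_pos: [513.2, -160.3, 65.7]
orientation: [[0.976, 0.219, 0.001], [0.219, -0.976, -0.0], [0.001, 0.0, -1.0]]
contact_force: [2.4, -2.4, 6.4]
gripper_width: 0.147
```

Request:
{"fn": "apply_moves", "kwargs": {"moves": [{"tx": 0, "ty": -0.1, "tz": 0, "ax": 0, "ay": 0, "az": 0, "gripper": 1}, {"tx": 0, "ty": -0.05, "tz": 0, "ax": 0, "ay": 0, "az": 0, "gripper": 1}, {"tx": 0, "ty": 0, "tz": 0, "ax": 0, "ay": 0, "az": 0, "gripper": 1}]}}

```text
t: 30.7
tcp_pos: [513.0, -159.3, 65.7]
orientation: [[0.976, 0.219, 0.001], [0.219, -0.976, -0.001], [0.001, 0.001, -1.0]]
contact_force: [3.6, -4.0, 5.3]
gripper_width: 0.146
```

Request:
{"fn": "apply_moves", "kwargs": {"moves": [{"tx": 0, "ty": -0.1, "tz": 0, "ax": 0, "ay": 0, "az": 0, "gripper": 1}, {"tx": 0, "ty": 0, "tz": 0, "ax": 0, "ay": 0, "az": 0, "gripper": 1}, {"tx": 0, "ty": 0, "tz": 0, "ax": 0, "ay": 0, "az": 0, "gripper": 1}]}}

```text
t: 31.0
tcp_pos: [513.0, -159.3, 65.7]
orientation: [[0.976, 0.218, 0.002], [0.218, -0.976, -0.002], [0.001, 0.002, -1.0]]
contact_force: [3.7, -5.7, 3.7]
gripper_width: 0.143
```

Request:
{"fn": "apply_moves", "kwargs": {"moves": [{"tx": 0, "ty": -0.1, "tz": 0, "ax": 0, "ay": 0, "az": 0, "gripper": 1}, {"tx": 0, "ty": 0, "tz": 0, "ax": 0, "ay": 0, "az": 0, "gripper": 1}, {"tx": 0, "ty": 0, "tz": 0, "ax": 0, "ay": 0, "az": 0, "gripper": 1}]}}

```text
t: 31.3
tcp_pos: [513.0, -159.3, 65.7]
orientation: [[0.976, 0.218, 0.002], [0.218, -0.976, -0.003], [0.001, 0.003, -1.0]]
contact_force: [4.0, -7.1, 3.9]
gripper_width: 0.146
```

Request:
{"fn": "apply_moves", "kwargs": {"moves": [{"tx": 0, "ty": 0, "tz": 0, "ax": 0, "ay": 0, "az": 0, "gripper": 0.5}, {"tx": 0, "ty": 0.2, "tz": 0, "ax": 0, "ay": 0, "az": 0, "gripper": 0.5}, {"tx": 0, "ty": 0, "tz": 0, "ax": 0, "ay": 0, "az": 0, "gripper": 0.5}, {"tx": 0, "ty": 0, "tz": -2, "ax": 0, "ay": 0, "az": 0, "gripper": 0.5}, {"tx": 0, "ty": 0, "tz": -2, "ax": 0, "ay": 0, "az": 0, "gripper": 0.5}, {"tx": -1.5, "ty": 0, "tz": 0, "ax": 0, "ay": 0, "az": 0, "gripper": 0.5}, {"tx": -1.5, "ty": 0, "tz": 0, "ax": 0, "ay": 0, "az": 0, "gripper": 0.5}, {"tx": 0, "ty": 0, "tz": 2, "ax": 0, "ay": 0, "az": 0, "gripper": 0.5}, {"tx": 0, "ty": 0, "tz": 2.2, "ax": 0, "ay": 0, "az": 0, "gripper": 0.5}, {"tx": 0, "ty": 0, "tz": 0, "ax": 0, "ay": 0, "az": 0, "gripper": 0.5}, {"tx": 0, "ty": 0, "tz": 0, "ax": 0, "ay": 0, "az": 0, "gripper": 0.5}]}}

```text
t: 32.4
tcp_pos: [482.7, -164.7, 63.2]
orientation: [[0.976, 0.22, -0.002], [0.22, -0.976, 0.001], [-0.001, -0.001, -1.0]]
contact_force: [0.2, -0.1, -0.0]
gripper_width: 0.498
```

```bash
python3 - <<'E'
from h import *
a=np.radians(YB); e=np.array([-np.sin(a),np.cos(a)]); t=np.array([473.0,-119.7])-48*e
go([*t,63],YB)
m,im=shot('wrist','w13')
E
```

```text
tcp [ 482.7 -164.7   63.2] yaw 12.7 zax [-1.7e-03  8.0e-04 -1.0e+00] | az -0.0 tx ty tz cm [0.04 0.2  0.02] F [ 0.2 -0.1 -0. ] w 0.498 t 32.4
```

View pics/w13.png

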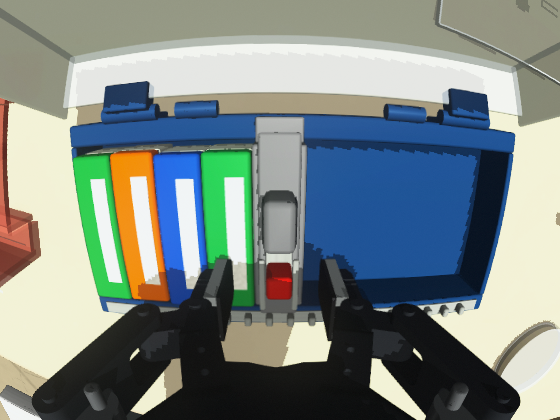

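Request:
{"fn": "apply_moves", "kwargs": {"moves": [{"tx": 0, "ty": 0.15, "tz": 0, "ax": 0, "ay": 0, "az": 0, "gripper": 0.5}, {"tx": 0, "ty": 0, "tz": 0, "ax": 0, "ay": 0, "az": 0, "gripper": 0.8}, {"tx": 0, "ty": 0, "tz": 0, "ax": 0, "ay": 0, "az": 0, "gripper": 1}, {"tx": 0, "ty": 0, "tz": 0, "ax": 0, "ay": 0, "az": 0, "gripper": 1}, {"tx": 0, "ty": 0, "tz": 0, "ax": 0, "ay": 0, "az": 0, "gripper": 1}, {"tx": 0, "ty": 0, "tz": 0, "ax": 0, "ay": 0, "az": 0, "gripper": 1}, {"tx": 0, "ty": 0, "tz": 0, "ax": 0, "ay": 0, "az": 0, "gripper": 1}]}}

```text
t: 33.15
tcp_pos: [483.9, -166.9, 63.9]
orientation: [[0.976, 0.219, 0.001], [0.219, -0.976, -0.0], [0.0, 0.001, -1.0]]
contact_force: [-1.2, -0.0, 5.1]
gripper_width: 0.121
```

Request:
{"fn": "apply_moves", "kwargs": {"moves": [{"tx": -0.3, "ty": 0, "tz": 0, "ax": 0, "ay": 0, "az": 0, "gripper": 1}, {"tx": -0.3, "ty": 0, "tz": 0, "ax": 0, "ay": 0, "az": 0, "gripper": 1}, {"tx": -0.3, "ty": 0, "tz": 0, "ax": 0, "ay": 0, "az": 0, "gripper": 1}, {"tx": -0.2, "ty": 0, "tz": 0, "ax": 0, "ay": 0, "az": 0, "gripper": 1}, {"tx": -0.2, "ty": 0, "tz": 0, "ax": 0, "ay": 0, "az": 0, "gripper": 1}, {"tx": 0, "ty": 0, "tz": 0, "ax": 0, "ay": 0, "az": 0, "gripper": 1}, {"tx": 0, "ty": 0, "tz": 0, "ax": 0, "ay": 0, "az": 0, "gripper": 1}]}}

```text
t: 33.85
tcp_pos: [471.9, -169.6, 63.8]
orientation: [[0.976, 0.219, 0.002], [0.219, -0.976, -0.0], [0.002, 0.001, -1.0]]
contact_force: [2.8, 0.8, 6.2]
gripper_width: 0.121
```

Request:
{"fn": "apply_moves", "kwargs": {"moves": [{"tx": -0.2, "ty": 0, "tz": 0, "ax": 0, "ay": 0, "az": 0, "gripper": 1}, {"tx": 0, "ty": 0, "tz": 0, "ax": 0, "ay": 0, "az": 0, "gripper": 1}, {"tx": 0, "ty": 0, "tz": 0, "ax": 0, "ay": 0, "az": 0, "gripper": 1}]}}

```text
t: 34.15
tcp_pos: [471.7, -169.6, 63.8]
orientation: [[0.975, 0.22, 0.005], [0.22, -0.976, 0.0], [0.005, 0.001, -1.0]]
contact_force: [7.2, 1.2, 0.5]
gripper_width: 0.122
```

Request:
{"fn": "apply_moves", "kwargs": {"moves": [{"tx": 0.2, "ty": 0, "tz": 0, "ax": 0, "ay": 0, "az": 0, "gripper": 1}, {"tx": 0, "ty": 0, "tz": 0, "ax": 0, "ay": 0, "az": 0, "gripper": 0.5}, {"tx": 0, "ty": 0, "tz": 0, "ax": 0, "ay": 0, "az": 0, "gripper": 0.5}, {"tx": 0, "ty": 0, "tz": 0, "ax": 0, "ay": 0, "az": 0, "gripper": 0.5}, {"tx": 0, "ty": 0, "tz": -3, "ax": 0, "ay": 0, "az": 0, "gripper": 0.5}, {"tx": 0, "ty": 0, "tz": -4, "ax": 0, "ay": 0, "az": 0, "gripper": 0.5}, {"tx": -0.5, "ty": 0, "tz": -4, "ax": 0, "ay": 0, "az": 0, "gripper": 0.5}, {"tx": -1, "ty": 0, "tz": -4, "ax": 0, "ay": 0, "az": 0, "gripper": 0}, {"tx": -2, "ty": 0, "tz": -4, "ax": 0, "ay": 0, "az": 0, "gripper": 0}, {"tx": -2, "ty": 0, "tz": -3, "ax": 0, "ay": 0, "az": 0, "gripper": 0}, {"tx": 0, "ty": 0, "tz": 0, "ax": 0, "ay": 0, "az": 0, "gripper": 0}, {"tx": 0, "ty": 0, "tz": 0, "ax": 0, "ay": 0, "az": 0, "gripper": 0}, {"tx": 0, "ty": 0, "tz": 0, "ax": 0, "ay": 0, "az": 0, "gripper": 0}]}}

```text
t: 35.45
tcp_pos: [416.8, -181.3, 282.1]
orientation: [[0.976, 0.22, -0.002], [0.22, -0.976, 0.001], [-0.002, -0.001, -1.0]]
contact_force: [0.2, 0.8, -0.4]
gripper_width: 1.001
```

```bash
python3 - <<'E'
from h import *
m,im=shot('wrist','w14'); cv2.imwrite('pics/w14b.png',cv2.resize(im,(800,600),interpolation=cv2.INTER_CUBIC))
go([*bx(0,0),300],YB)
s=monitor.observe(); print(tobox(s['tcp_pos']))
E
```

```text
tcp [ 416.8 -181.1  281.9] yaw 12.7 zax [-0.0022  0.0014 -1.    ] | az 0.0 tx ty tz cm [ 8.66  1.34 -1.81] F [-0.7  1.3 -0.4] w 0.997 t 35.5
[-86.6  13.4]
```

View pics/w14b.png

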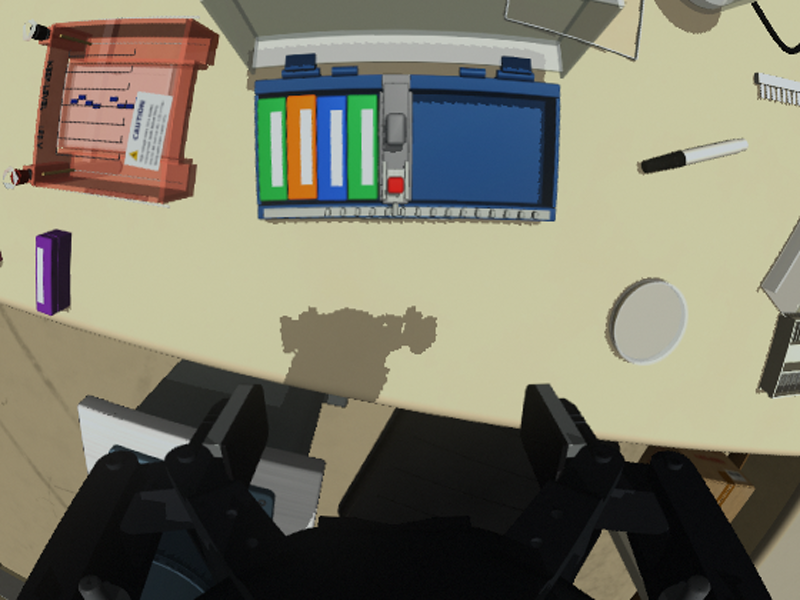

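Request:
{"fn": "apply_moves", "kwargs": {"moves": [{"tx": 2, "ty": 0.2, "tz": -2, "ax": 0, "ay": 0, "az": 0, "gripper": 0}, {"tx": 2, "ty": 0.3, "tz": -2, "ax": 0, "ay": 0, "az": 0, "gripper": 0}, {"tx": 2, "ty": 0.3, "tz": -1, "ax": 0, "ay": 0, "az": 0, "gripper": 0}, {"tx": 2, "ty": 0.3, "tz": 0, "ax": 0, "ay": 0, "az": 0, "gripper": 0}, {"tx": 2, "ty": 0.3, "tz": 0, "ax": 0, "ay": 0, "az": 0, "gripper": 0}, {"tx": 2, "ty": 0, "tz": 0, "ax": 0, "ay": 0, "az": 0, "gripper": 0}, {"tx": 2, "ty": 0, "tz": 0, "ax": 0, "ay": 0, "az": 0, "gripper": 0}, {"tx": 2, "ty": 0, "tz": 0, "ax": 0, "ay": 0, "az": 0, "gripper": 0}, {"tx": 2, "ty": 0, "tz": 0, "ax": 0, "ay": 0, "az": 0, "gripper": 0}, {"tx": 0, "ty": 0, "tz": 0, "ax": 0, "ay": 0, "az": 0, "gripper": 0}, {"tx": 0, "ty": 0, "tz": 0, "ax": 0, "ay": 0, "az": 0, "gripper": 0}, {"tx": 0, "ty": 0, "tz": 0, "ax": 0, "ay": 0, "az": 0, "gripper": 0}]}}

```text
t: 36.7
tcp_pos: [595.1, -156.1, 332.4]
orientation: [[0.976, 0.219, -0.002], [0.219, -0.976, 0.0], [-0.002, -0.001, -1.0]]
contact_force: [0.2, -0.9, 0.1]
gripper_width: 1.0
```

```bash
python3 - <<'E'
from h import *
m,im=shot('wrist','w15'); cv2.imwrite('pics/w15b.png',cv2.resize(im,(800,600),interpolation=cv2.INTER_CUBIC))
import pickle; pickle.dump(m,open('m15.pkl','wb'))
s=monitor.observe(); print(np.round(s['tcp_pos'],1),tobox(s['tcp_pos']))
for q in (1.6,1.7,1.8,1.9,2.0):
    c,n=np.cos(q),np.sin(q); 
    for r in (145,):
        x=63-r*c+14*n; z=36+r*n+14*c; P=[*bx(x,0),z]; print(q,round(x),round(z),np.round(np.array(wp(m,P))/.7))
E
```

```text
[ 595.2 -156.2  332.8] [92.8 -1.5]
1.6 81 181 [390. 302.]
1.7 96 178 [390. 278.]
1.8 110 174 [390. 255.]
1.9 123 169 [390. 232.]
2.0 136 162 [391. 210.]
```

View pics/w15b.png

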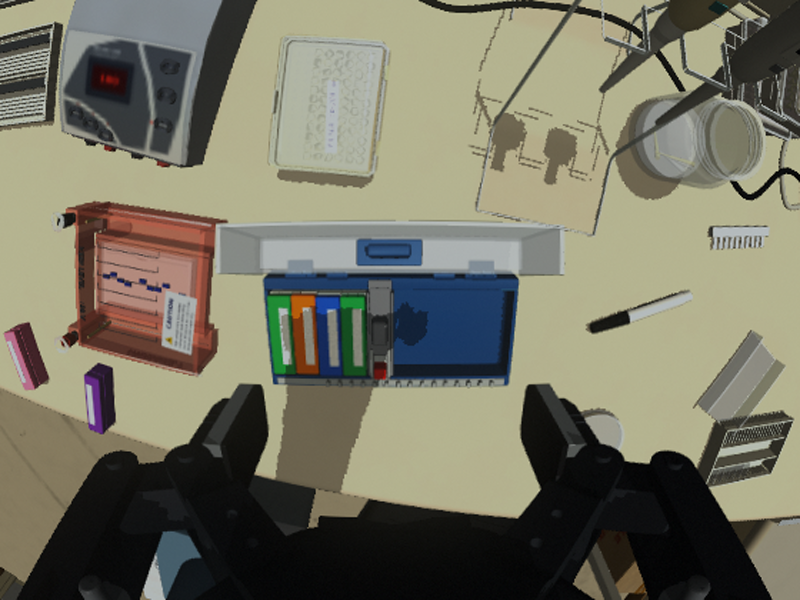

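```bash
python3 - <<'E'
from h import *
m=camera_model('wrist'); s=monitor.observe(); E=np.array(m['extrinsics']); T=np.eye(4); T[:3,:3]=s['orientation']; T[:3,3]=s['tcp_pos']; C=E@T
def mod(p,yaw):
    a=np.radians(yaw); c,n=np.cos(a),np.sin(a); T=np.eye(4); T[:3,:3]=np.array([[c,n,0],[n,-c,0],[0,0,-1]]).T.T; T[:3,3]=p
    q=dict(m); q['extrinsics']=C@np.linalg.inv(T); return q
im=cv2.imread('pics/w15.png')
views=[(m,'w15',(240,160,310,195)),(mod([490.6,-176.1,250.2],8.91),'w2',(225,25,305,70))]
rays=[]
for q,f,roi in views:
    im=cv2.imread(f'pics/{f}.png')
    for c in blobs(im,(100,100,20),(125,255,255),60,roi):
        print(f,cv2.boundingRect(c))
for px in [[(390,251),(376,62)],[(390,251),(378,50)]]:
    o1,d1=ray(views[0][0],px[0][0]*.7,px[0][1]*.7,True); o2,d2=ray(views[1][0],px[1][0]*.7,px[1][1]*.7,True)
    t=np.linalg.lstsq(np.c_[d1,-d2],o2-o1,rcond=None)[0]; a,b=o1+t[0]*d1,o2+t[1]*d2
    print(np.round(a,1),np.round(b,1),tobox(a),tobox(b))
for q in (1.7,1.75,1.8,1.85,1.9):
    c,n=np.cos(q),np.sin(q); x=63-145*c+14*n; z=36+145*n+14*c; P=[*bx(x,0),z]
    print(q,round(x),round(z),[np.round(np.array(wp(v[0],P))/.7).tolist() for v in views])
go([*bx(63+35+14,0),190],YB)
E
python3 - <<'E'
import cv2
a=cv2.imread('pics/w2.png')[20:75,200:330]; b=cv2.imread('pics/w15.png')[155:210,150:400][:, 60:190]
cv2.imwrite('pics/c2.png',cv2.resize(cv2.vconcat([a,b]),None,fx=5,fy=5,interpolation=cv2.INTER_CUBIC))
E
```

```text
w15 (240, 191, 70, 4)
w15 (250, 168, 45, 18)
w2 (233, 30, 65, 35)
[ 610.6 -151.   159.3] [ 610.3 -149.8  159.3] [109.1   0.2] [109.    1.4]
[ 613.2 -150.5  172.2] [ 613.3 -150.7  172.2] [1.117e+02 1.000e-01] [ 1.118e+02 -1.000e-01]
1.7 96 178 [[390.0, 278.0], [380.0, 84.0]]
1.75 103 176 [[390.0, 267.0], [379.0, 68.0]]
1.8 110 174 [[390.0, 255.0], [378.0, 54.0]]
1.85 116 172 [[390.0, 243.0], [377.0, 40.0]]
1.9 123 169 [[390.0, 232.0], [376.0, 28.0]]
tcp [ 595.2 -156.2  332.8] yaw 12.64 zax [-1.2e-03 -2.0e-04 -1.0e+00] | az -0.06 tx ty tz cm [ 1.92 -0.15 14.28] F [-0.2  0.4  0.5] w 1.002 t 36.8
```

View pics/c2.png

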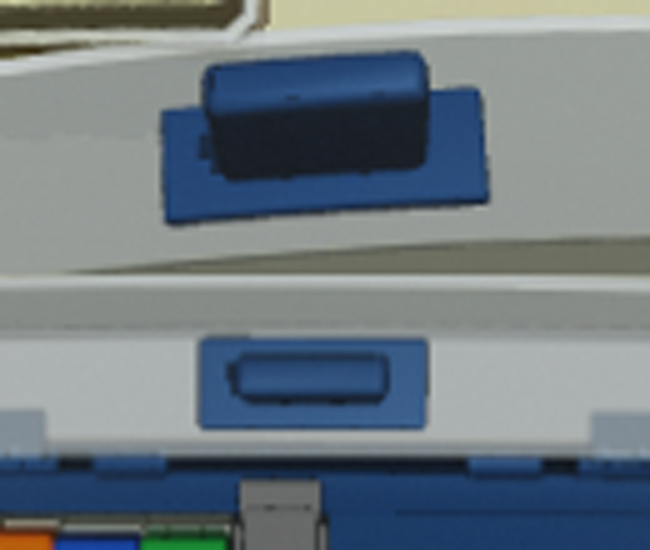

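Request:
{"fn": "apply_moves", "kwargs": {"moves": [{"tx": 0.9, "ty": -0.15, "tz": 2.5, "ax": 0, "ay": 0, "az": 0, "gripper": 0.3}, {"tx": 0.97, "ty": 0, "tz": 2.5, "ax": 0, "ay": 0, "az": 0, "gripper": 0.3}, {"tx": 0, "ty": 0, "tz": 2.5, "ax": 0, "ay": 0, "az": 0, "gripper": 0.3}, {"tx": 0, "ty": 0, "tz": 2.5, "ax": 0, "ay": 0, "az": 0, "gripper": 0.3}, {"tx": 0, "ty": 0, "tz": 2.5, "ax": 0, "ay": 0, "az": 0, "gripper": 0.3}, {"tx": 0, "ty": 0, "tz": 2, "ax": 0, "ay": 0, "az": 0, "gripper": 0.3}, {"tx": 0, "ty": 0, "tz": 1.2, "ax": 0, "ay": 0, "az": 0, "gripper": 0.3}, {"tx": 0, "ty": 0, "tz": 0, "ax": 0, "ay": 0, "az": 0, "gripper": 0.3}, {"tx": 0, "ty": 0, "tz": 0, "ax": 0, "ay": 0, "az": 0, "gripper": 0.3}, {"tx": 0, "ty": 0, "tz": 0, "ax": 0, "ay": 0, "az": 0, "gripper": 0.3}]}}

```text
t: 37.75
tcp_pos: [614.6, -150.5, 177.7]
orientation: [[0.976, 0.219, 0.002], [0.219, -0.976, -0.001], [0.002, 0.001, -1.0]]
contact_force: [-0.1, -0.1, -0.3]
gripper_width: 0.701
```

```bash
python3 - <<'E'
from h import *
s=monitor.observe(); print(tobox(s['tcp_pos']))
go([*bx(111.5,0),174],YB)
E
```

```text
[113.1  -0.2]
tcp [ 614.6 -150.5  177.7] yaw 12.65 zax [ 2.2e-03 -5.0e-04 -1.0e+00] | az -0.05 tx ty tz cm [-0.16 -0.02  0.37] F [-0.1 -0.1 -0.3] w 0.701 t 37.8
```

Request:
{"fn": "apply_moves", "kwargs": {"moves": [{"tx": -0.15, "ty": 0, "tz": 0.35, "ax": 0, "ay": 0, "az": 0, "gripper": 0.3}, {"tx": 0, "ty": 0, "tz": 0, "ax": 0, "ay": 0, "az": 0, "gripper": 0.6}, {"tx": 0, "ty": 0, "tz": 0, "ax": 0, "ay": 0, "az": 0, "gripper": 0.8}, {"tx": 0, "ty": 0, "tz": 0, "ax": 0, "ay": 0, "az": 0, "gripper": 1}, {"tx": 0, "ty": 0, "tz": 0, "ax": 0, "ay": 0, "az": 0, "gripper": 1}, {"tx": 0, "ty": 0, "tz": 0, "ax": 0, "ay": 0, "az": 0, "gripper": 1}, {"tx": 0, "ty": 0, "tz": 0, "ax": 0, "ay": 0, "az": 0, "gripper": 1}]}}

```text
t: 38.45
tcp_pos: [612.8, -148.7, 173.2]
orientation: [[0.975, 0.22, 0.001], [0.22, -0.975, 0.002], [0.001, -0.002, -1.0]]
contact_force: [-0.8, 5.4, 3.3]
gripper_width: 0.303
```

```bash
python3 - <<'E'
from h import *
s=monitor.observe(); b=tobox(s['tcp_pos']); z=s['tcp_pos'][2]; print(b,round(z,1),s['gripper_width'],s['contact_force'])
H=np.array([62.5,34]); d=np.array([b[0],z])-H; rho=np.hypot(*d); ph=np.arctan2(d[1],-d[0]); print(rho,ph)
f=np.linspace(ph,.095,31); x=H[0]-rho*np.cos(f); zz=H[1]+rho*np.sin(f)
for a,c in zip(np.diff(x)/10,-np.diff(zz)/10): print('tx %.2f tz %.2f'%(a,c))
E
```

```text
[111.7   1.9] 173.2 0.3034414023115983 [-0.7677039   5.4346297   3.29254087]
147.6161497865653 1.9105945563839395
tx -0.85 tz -0.27
tx -0.87 tz -0.22
tx -0.88 tz -0.17
tx -0.89 tz -0.11
tx -0.89 tz -0.06
tx -0.89 tz -0.01
tx -0.89 tz 0.05
tx -0.89 tz 0.10
tx -0.88 tz 0.16
tx -0.87 tz 0.21
tx -0.85 tz 0.26
tx -0.84 tz 0.31
tx -0.82 tz 0.36
tx -0.79 tz 0.41
tx -0.77 tz 0.46
tx -0.74 tz 0.50
tx -0.71 tz 0.55
tx -0.67 tz 0.59
tx -0.64 tz 0.63
tx -0.60 tz 0.67
tx -0.55 tz 0.70
tx -0.51 tz 0.73
tx -0.47 tz 0.76
tx -0.42 tz 0.79
tx -0.37 tz 0.81
tx -0.32 tz 0.83
tx -0.27 tz 0.85
tx -0.22 tz 0.87
tx -0.16 tz 0.88
tx -0.11 tz 0.89
```

Request:
{"fn": "apply_moves", "kwargs": {"moves": [{"tx": -0.4, "ty": -0.15, "tz": -0.13, "ax": 0, "ay": 0, "az": 0, "gripper": 1}, {"tx": -0.45, "ty": 0, "tz": -0.14, "ax": 0, "ay": 0, "az": 0, "gripper": 1}, {"tx": -0.87, "ty": 0, "tz": -0.22, "ax": 0, "ay": 0, "az": 0, "gripper": 1}, {"tx": -0.88, "ty": 0, "tz": -0.17, "ax": 0, "ay": 0, "az": 0, "gripper": 1}, {"tx": -0.89, "ty": 0, "tz": -0.11, "ax": 0, "ay": 0, "az": 0, "gripper": 1}, {"tx": -0.89, "ty": 0, "tz": -0.06, "ax": 0, "ay": 0, "az": 0, "gripper": 1}, {"tx": 0, "ty": 0, "tz": 0, "ax": 0, "ay": 0, "az": 0, "gripper": 1}]}}

```text
t: 39.15
tcp_pos: [569.2, -158.4, 181.9]
orientation: [[0.976, 0.218, 0.002], [0.218, -0.976, 0.001], [0.002, -0.0, -1.0]]
contact_force: [1.9, 5.1, 2.5]
gripper_width: 0.303
```

```bash
python3 - <<'E'
from h import *
s=monitor.observe(); b=tobox(s['tcp_pos']); z=s['tcp_pos'][2]; print(b,round(z,1),s['gripper_width'],s['contact_force'])
H=np.array([62.5,34]); d=np.array([b[0],z])-H; print(np.hypot(*d),np.arctan2(d[1],-d[0]))
E
```

```text
[67.1  2.1] 181.9 0.30309933898932717 [1.90325747 5.09248338 2.47571837]
147.97291238267118 1.6018881066702912
```

Request:
{"fn": "apply_moves", "kwargs": {"moves": [{"tx": -0.89, "ty": -0.1, "tz": -0.01, "ax": 0, "ay": 0, "az": 0, "gripper": 1}, {"tx": -0.89, "ty": 0, "tz": 0.05, "ax": 0, "ay": 0, "az": 0, "gripper": 1}, {"tx": -0.89, "ty": 0, "tz": 0.1, "ax": 0, "ay": 0, "az": 0, "gripper": 1}, {"tx": -0.88, "ty": 0, "tz": 0.16, "ax": 0, "ay": 0, "az": 0, "gripper": 1}, {"tx": -0.87, "ty": 0, "tz": 0.21, "ax": 0, "ay": 0, "az": 0, "gripper": 1}, {"tx": -0.85, "ty": 0, "tz": 0.26, "ax": 0, "ay": 0, "az": 0, "gripper": 1}, {"tx": -0.84, "ty": 0, "tz": 0.31, "ax": 0, "ay": 0, "az": 0, "gripper": 1}, {"tx": -0.82, "ty": 0, "tz": 0.36, "ax": 0, "ay": 0, "az": 0, "gripper": 1}, {"tx": -0.79, "ty": 0, "tz": 0.41, "ax": 0, "ay": 0, "az": 0, "gripper": 1}, {"tx": -0.77, "ty": 0, "tz": 0.46, "ax": 0, "ay": 0, "az": 0, "gripper": 1}, {"tx": -0.74, "ty": 0, "tz": 0.5, "ax": 0, "ay": 0, "az": 0, "gripper": 1}, {"tx": -0.71, "ty": 0, "tz": 0.55, "ax": 0, "ay": 0, "az": 0, "gripper": 1}, {"tx": 0, "ty": 0, "tz": 0, "ax": 0, "ay": 0, "az": 0, "gripper": 1}]}}

```text
t: 40.45
tcp_pos: [467.3, -180.9, 146.4]
orientation: [[0.976, 0.218, -0.008], [0.218, -0.976, -0.001], [-0.008, -0.001, -1.0]]
contact_force: [-5.3, 1.7, 7.9]
gripper_width: 0.292
```

```bash
python3 - <<'E'
from h import *
s=monitor.observe(); b=tobox(s['tcp_pos']); z=s['tcp_pos'][2]; print(b,round(z,1),s['gripper_width'],s['contact_force'])
H=np.array([62.5,34]); d=np.array([b[0],z])-H; rho=np.hypot(*d); ph=np.arctan2(d[1],-d[0]); print(rho,ph)
f=np.linspace(ph,.14,19); x=H[0]-148*np.cos(f); zz=H[1]+148*np.sin(f)
for a,c in zip(np.diff(x)/10,-np.diff(zz)/10): print('%.2f %.2f'%(a,c))
E
```

```text
[-37.3   2.6] 146.4 0.291627086654276 [-5.34927187  1.69420013  7.9024184 ]
150.34779325440502 0.8449158183280893
-0.43 0.39
-0.41 0.41
-0.39 0.43
-0.38 0.44
-0.36 0.45
-0.34 0.47
-0.32 0.48
-0.30 0.49
-0.28 0.51
-0.26 0.52
-0.24 0.53
-0.22 0.54
-0.20 0.54
-0.18 0.55
-0.16 0.56
-0.14 0.56
-0.11 0.57
-0.09 0.57
```

Request:
{"fn": "apply_moves", "kwargs": {"moves": [{"tx": -0.53, "ty": 0, "tz": 0.26, "ax": 0, "ay": 0, "az": 0, "gripper": 1}, {"tx": -0.41, "ty": 0, "tz": 0.41, "ax": 0, "ay": 0, "az": 0, "gripper": 1}, {"tx": -0.39, "ty": 0, "tz": 0.43, "ax": 0, "ay": 0, "az": 0, "gripper": 1}, {"tx": -0.38, "ty": 0, "tz": 0.44, "ax": 0, "ay": 0, "az": 0, "gripper": 1}, {"tx": -0.36, "ty": 0, "tz": 0.45, "ax": 0, "ay": 0, "az": 0, "gripper": 1}, {"tx": -0.34, "ty": 0, "tz": 0.47, "ax": 0, "ay": 0, "az": 0, "gripper": 1}, {"tx": -0.32, "ty": 0, "tz": 0.48, "ax": 0, "ay": 0, "az": 0, "gripper": 1}, {"tx": -0.3, "ty": 0, "tz": 0.49, "ax": 0, "ay": 0, "az": 0, "gripper": 1}, {"tx": -0.28, "ty": 0, "tz": 0.51, "ax": 0, "ay": 0, "az": 0, "gripper": 1}, {"tx": -0.26, "ty": 0, "tz": 0.52, "ax": 0, "ay": 0, "az": 0, "gripper": 1}, {"tx": -0.24, "ty": 0, "tz": 0.53, "ax": 0, "ay": 0, "az": 0, "gripper": 1}, {"tx": 0, "ty": 0, "tz": 0, "ax": 0, "ay": 0, "az": 0, "gripper": 1}]}}

```text
t: 41.65
tcp_pos: [429.5, -189.2, 96.0]
orientation: [[0.976, 0.217, -0.009], [0.217, -0.976, -0.0], [-0.009, -0.002, -1.0]]
contact_force: [-5.4, -1.3, 3.4]
gripper_width: 0.288
```

```bash
python3 - <<'E'
from h import *
s=monitor.observe(); b=tobox(s['tcp_pos']); z=s['tcp_pos'][2]; print(b,round(z,1),s['gripper_width'],s['contact_force'])
H=np.array([62.5,34]); d=np.array([b[0],z])-H; rho=np.hypot(*d); ph=np.arctan2(d[1],-d[0]); print(rho,ph)
f=np.linspace(ph,.095,16); x=H[0]-149*np.cos(f); zz=H[1]+149*np.sin(f)
for a,c in zip(np.diff(x)/10,-np.diff(zz)/10): print('%.2f %.2f'%(a,c))
E
```

```text
[-76.    2.7] 96.0 0.28766897176714457 [-5.43618191 -1.25790654  3.38840546]
151.72363275402085 0.4206004193524654
-0.13 0.30
-0.12 0.30
-0.12 0.30
-0.11 0.30
-0.10 0.31
-0.10 0.31
-0.09 0.31
-0.08 0.31
-0.08 0.31
-0.07 0.32
-0.06 0.32
-0.06 0.32
-0.05 0.32
-0.04 0.32
-0.03 0.32
```

Request:
{"fn": "apply_moves", "kwargs": {"moves": [{"tx": -0.13, "ty": 0, "tz": 0.3, "ax": 0, "ay": 0, "az": 0, "gripper": 1}, {"tx": -0.12, "ty": 0, "tz": 0.3, "ax": 0, "ay": 0, "az": 0, "gripper": 1}, {"tx": -0.12, "ty": 0, "tz": 0.3, "ax": 0, "ay": 0, "az": 0, "gripper": 1}, {"tx": -0.11, "ty": 0, "tz": 0.3, "ax": 0, "ay": 0, "az": 0, "gripper": 1}, {"tx": -0.1, "ty": 0, "tz": 0.31, "ax": 0, "ay": 0, "az": 0, "gripper": 1}, {"tx": -0.1, "ty": 0, "tz": 0.31, "ax": 0, "ay": 0, "az": 0, "gripper": 1}, {"tx": -0.09, "ty": 0, "tz": 0.31, "ax": 0, "ay": 0, "az": 0, "gripper": 1}, {"tx": -0.08, "ty": 0, "tz": 0.31, "ax": 0, "ay": 0, "az": 0, "gripper": 1}, {"tx": -0.08, "ty": 0, "tz": 0.31, "ax": 0, "ay": 0, "az": 0, "gripper": 1}, {"tx": -0.07, "ty": 0, "tz": 0.32, "ax": 0, "ay": 0, "az": 0, "gripper": 1}, {"tx": -0.06, "ty": 0, "tz": 0.32, "ax": 0, "ay": 0, "az": 0, "gripper": 1}, {"tx": -0.06, "ty": 0, "tz": 0.32, "ax": 0, "ay": 0, "az": 0, "gripper": 1}, {"tx": 0, "ty": 0, "tz": 0, "ax": 0, "ay": 0, "az": 0, "gripper": 1}]}}

```text
t: 42.95
tcp_pos: [418.7, -191.5, 59.1]
orientation: [[0.976, 0.218, -0.009], [0.218, -0.976, -0.001], [-0.009, -0.001, -1.0]]
contact_force: [-6.1, -1.4, 0.8]
gripper_width: 0.291
```

Request:
{"fn": "apply_moves", "kwargs": {"moves": [{"tx": -0.03, "ty": 0, "tz": 0.2, "ax": 0, "ay": 0, "az": 0, "gripper": 1}, {"tx": -0.02, "ty": 0, "tz": 0.2, "ax": 0, "ay": 0, "az": 0, "gripper": 1}, {"tx": 0, "ty": 0, "tz": 0.2, "ax": 0, "ay": 0, "az": 0, "gripper": 1}, {"tx": 0, "ty": 0, "tz": 0, "ax": 0, "ay": 0, "az": 0, "gripper": 1}, {"tx": 0, "ty": 0, "tz": 0, "ax": 0, "ay": 0, "az": 0, "gripper": 1}]}}

```text
t: 43.45
tcp_pos: [417.7, -191.7, 53.2]
orientation: [[0.976, 0.218, -0.01], [0.218, -0.976, -0.001], [-0.01, -0.002, -1.0]]
contact_force: [-6.9, -0.9, 1.6]
gripper_width: 0.29
```

Expected closed height is about 48; creep on, watching force.

Request:
{"fn": "apply_moves", "kwargs": {"moves": [{"tx": 0.05, "ty": 0, "tz": 0.15, "ax": 0, "ay": 0, "az": 0, "gripper": 1}, {"tx": 0.05, "ty": 0, "tz": 0.15, "ax": 0, "ay": 0, "az": 0, "gripper": 1}, {"tx": 0, "ty": 0, "tz": 0, "ax": 0, "ay": 0, "az": 0, "gripper": 1}, {"tx": 0, "ty": 0, "tz": 0, "ax": 0, "ay": 0, "az": 0, "gripper": 1}]}}

```text
t: 43.85
tcp_pos: [417.9, -191.7, 50.0]
orientation: [[0.976, 0.218, -0.012], [0.218, -0.976, -0.001], [-0.011, -0.002, -1.0]]
contact_force: [-7.5, -2.6, 1.4]
gripper_width: 0.29
```

Request:
{"fn": "apply_moves", "kwargs": {"moves": [{"tx": 0, "ty": 0, "tz": 0.1, "ax": 0, "ay": 0, "az": 0, "gripper": 1}, {"tx": 0, "ty": 0, "tz": 0.1, "ax": 0, "ay": 0, "az": 0, "gripper": 1}, {"tx": 0, "ty": 0, "tz": 0, "ax": 0, "ay": 0, "az": 0, "gripper": 1}, {"tx": 0, "ty": 0, "tz": 0, "ax": 0, "ay": 0, "az": 0, "gripper": 1}]}}

```text
t: 44.25
tcp_pos: [417.7, -191.8, 48.0]
orientation: [[0.976, 0.218, -0.012], [0.218, -0.976, -0.001], [-0.012, -0.002, -1.0]]
contact_force: [-8.6, -2.6, 1.8]
gripper_width: 0.291
```

Request:
{"fn": "apply_moves", "kwargs": {"moves": [{"tx": 0, "ty": 0, "tz": 0.1, "ax": 0, "ay": 0, "az": 0, "gripper": 1}, {"tx": 0, "ty": 0, "tz": 0.1, "ax": 0, "ay": 0, "az": 0, "gripper": 1}, {"tx": 0, "ty": 0, "tz": 0, "ax": 0, "ay": 0, "az": 0, "gripper": 1}, {"tx": 0, "ty": 0, "tz": 0, "ax": 0, "ay": 0, "az": 0, "gripper": 1}]}}

```text
t: 44.65
tcp_pos: [417.5, -191.8, 45.9]
orientation: [[0.976, 0.217, -0.012], [0.217, -0.976, -0.001], [-0.012, -0.002, -1.0]]
contact_force: [-8.6, -2.4, 2.6]
gripper_width: 0.292
```

Request:
{"fn": "apply_moves", "kwargs": {"moves": [{"tx": 0, "ty": 0, "tz": 0.1, "ax": 0, "ay": 0, "az": 0, "gripper": 1}, {"tx": 0, "ty": 0, "tz": 0.1, "ax": 0, "ay": 0, "az": 0, "gripper": 1}, {"tx": 0, "ty": 0, "tz": 0, "ax": 0, "ay": 0, "az": 0, "gripper": 1}, {"tx": 0, "ty": 0, "tz": 0, "ax": 0, "ay": 0, "az": 0, "gripper": 1}]}}

```text
t: 45.05
tcp_pos: [417.5, -191.9, 45.0]
orientation: [[0.976, 0.218, -0.013], [0.218, -0.976, -0.002], [-0.013, -0.001, -1.0]]
contact_force: [-13.4, -1.6, 19.9]
gripper_width: 0.291
```

```bash
python3 - <<'E'
from h import *
s=monitor.observe(); print(tobox(s['tcp_pos']),s['tcp_pos'][2],s['moment'])
m,im=shot('wrist','w16')
for c in blobs(im,(100,100,20),(125,255,255),100,(180,100,380,300)): print(cv2.boundingRect(c),cv2.contourArea(c))
for z in (48,44):
  for r in (121,145):
    print(z,r,np.round(wp(m,[*bx(62.5-r,0),z]),0))
# scene views: tab location
for n in('top','scene'):
    q,i=shot(n,n+'16')
    print(n,np.round(proj(q,[*bx(-70.5,0),48])))
E
```

```text
[-88.3   2.8] 45.03799104708052 [0.04713632 2.3098199  0.17901159]
(242, 264, 68, 29) 1716.0
48 121 [280. 233.]
48 145 [280. 285.]
44 121 [280. 229.]
44 145 [280. 280.]
top [328. 245.]
scene [301. 254.]
```

Request:
{"fn": "apply_moves", "kwargs": {"moves": [{"tx": 0, "ty": 0, "tz": 0, "ax": 0, "ay": 0, "az": 0, "gripper": 0.4}, {"tx": 0, "ty": 0, "tz": 0, "ax": 0, "ay": 0, "az": 0, "gripper": 0.4}, {"tx": 0, "ty": 0, "tz": 0, "ax": 0, "ay": 0, "az": 0, "gripper": 0.3}, {"tx": 0, "ty": 0, "tz": 0, "ax": 0, "ay": 0, "az": 0, "gripper": 0.3}, {"tx": -0.5, "ty": 0, "tz": -0.5, "ax": 0, "ay": 0, "az": 0, "gripper": 0.3}, {"tx": -0.5, "ty": 0, "tz": -2, "ax": 0, "ay": 0, "az": 0, "gripper": 0.3}, {"tx": 0, "ty": 0, "tz": -4, "ax": 0, "ay": 0, "az": 0, "gripper": 0.3}, {"tx": 0, "ty": 0, "tz": -4, "ax": 0, "ay": 0, "az": 0, "gripper": 0}, {"tx": 0, "ty": 0, "tz": -4, "ax": 0, "ay": 0, "az": 0, "gripper": 0}, {"tx": 1, "ty": 0, "tz": -4, "ax": 0, "ay": 0, "az": 0, "gripper": 0}, {"tx": 2, "ty": 0, "tz": -2, "ax": 0, "ay": 0, "az": 0, "gripper": 0}, {"tx": 2, "ty": 0, "tz": 0, "ax": 0, "ay": 0, "az": 0, "gripper": 0}, {"tx": 0, "ty": 0, "tz": 0, "ax": 0, "ay": 0, "az": 0, "gripper": 0}, {"tx": 0, "ty": 0, "tz": 0, "ax": 0, "ay": 0, "az": 0, "gripper": 0}, {"tx": 0, "ty": 0, "tz": 0, "ax": 0, "ay": 0, "az": 0, "gripper": 0}]}}

```text
t: 46.7
tcp_pos: [462.0, -181.7, 249.8]
orientation: [[0.976, 0.219, -0.002], [0.219, -0.976, 0.0], [-0.002, -0.001, -1.0]]
contact_force: [-0.4, -0.3, -0.1]
gripper_width: 1.001
```

```bash
python3 - <<'E'
from h import *
m,im=shot('wrist','w17'); s=monitor.observe(); print(np.round(s['tcp_pos'],1),tobox(s['tcp_pos']),np.round(s['contact_force'],1))
for c in blobs(im,(100,100,20),(125,255,255),60): 
    x,y,w,h=cv2.boundingRect(c); print((x,y,w,h), [ (z,tobox(at(m,x+w/2,y+h,z,True)).tolist(),tobox(at(m,x+w/2,y,z,True)).tolist()) for z in (44,48)])
for nm,lo,hi in [('green',(45,80,40),(85,255,255)),('orange',(9,120,80),(20,255,255)),('red',(0,140,80),(6,255,255))]:
    for c in blobs(im,lo,hi,60):
        r=cv2.minAreaRect(c)
        if 100<r[0][0]<420: print(nm,np.round(r[0]),np.round(r[1]),tobox(at(m,*r[0],40,True)))
hsv=cv2.cvtColor(im,cv2.COLOR_BGR2HSV)
E
```

```text
[ 462.2 -181.8  249.9] [-42.5   2.8] [-0.3 -0.5 -0.9]
(110, 401, 23, 19) [(44, [-485.3, 291.9], [-420.0, 270.6]), (48, [-479.0, 288.4], [-414.5, 267.4])]
(263, 209, 26, 16) [(44, [-87.7, 1.9], [-69.5, 1.9]), (48, [-86.2, 1.9], [-68.2, 1.9])]
red [110. 116.] [ 24. 138.] [ 36.9 185.9]
```

Request:
{"fn": "apply_moves", "kwargs": {"moves": [{"tx": 0, "ty": 0, "tz": 3, "ax": 0, "ay": 0, "az": 0, "gripper": 1}, {"tx": 0, "ty": 0, "tz": 3, "ax": 0, "ay": 0, "az": 0, "gripper": 1}, {"tx": 0, "ty": 0, "tz": 3, "ax": 0, "ay": 0, "az": 0, "gripper": 1}, {"tx": 0, "ty": 0, "tz": 3, "ax": 0, "ay": 0, "az": 0, "gripper": 1}, {"tx": 0, "ty": 0, "tz": 2, "ax": 0, "ay": 0, "az": 0, "gripper": 1}, {"tx": 0, "ty": 0, "tz": 1, "ax": 0, "ay": 0, "az": 0, "gripper": 1}, {"tx": 0, "ty": 0, "tz": 0.3, "ax": 0, "ay": 0, "az": 0, "gripper": 1}, {"tx": 0, "ty": 0, "tz": 0, "ax": 0, "ay": 0, "az": 0, "gripper": 1}, {"tx": 0, "ty": 0, "tz": 0, "ax": 0, "ay": 0, "az": 0, "gripper": 1}, {"tx": 0, "ty": 0, "tz": 0, "ax": 0, "ay": 0, "az": 0, "gripper": 1}]}}

```text
t: 47.75
tcp_pos: [464.2, -181.8, 98.4]
orientation: [[0.976, 0.219, 0.002], [0.219, -0.976, -0.001], [0.001, 0.001, -1.0]]
contact_force: [0.4, -0.3, 0.4]
gripper_width: 0.001
```

Request:
{"fn": "apply_moves", "kwargs": {"moves": [{"tx": 0, "ty": 0, "tz": 0.2, "ax": 0, "ay": 0, "az": 0, "gripper": 1}, {"tx": 0, "ty": 0, "tz": 0.1, "ax": 0, "ay": 0, "az": 0, "gripper": 1}, {"tx": 0, "ty": 0, "tz": 0, "ax": 0, "ay": 0, "az": 0, "gripper": 1}]}}

```text
t: 48.05
tcp_pos: [463.4, -181.5, 94.4]
orientation: [[0.976, 0.219, -0.0], [0.219, -0.976, -0.0], [-0.0, -0.0, -1.0]]
contact_force: [0.2, -0.4, -0.9]
gripper_width: 0.001
```

Request:
{"fn": "apply_moves", "kwargs": {"moves": [{"tx": 0, "ty": 0, "tz": 0.1, "ax": 0, "ay": 0, "az": 0, "gripper": 1}, {"tx": 0, "ty": 0, "tz": 0.05, "ax": 0, "ay": 0, "az": 0, "gripper": 1}, {"tx": 0, "ty": 0, "tz": 0, "ax": 0, "ay": 0, "az": 0, "gripper": 1}]}}

```text
t: 48.35
tcp_pos: [463.5, -181.5, 92.9]
orientation: [[0.976, 0.219, -0.0], [0.219, -0.976, 0.0], [-0.0, -0.0, -1.0]]
contact_force: [0.3, 0.6, 0.5]
gripper_width: 0.0
```

Request:
{"fn": "apply_moves", "kwargs": {"moves": [{"tx": 0, "ty": 0, "tz": 0.1, "ax": 0, "ay": 0, "az": 0, "gripper": 1}, {"tx": 0, "ty": 0, "tz": 0.1, "ax": 0, "ay": 0, "az": 0, "gripper": 1}, {"tx": 0, "ty": 0, "tz": 0, "ax": 0, "ay": 0, "az": 0, "gripper": 1}]}}

```text
t: 48.65
tcp_pos: [463.4, -181.5, 90.8]
orientation: [[0.976, 0.219, -0.0], [0.219, -0.976, 0.0], [-0.0, -0.0, -1.0]]
contact_force: [-0.6, 0.2, -1.0]
gripper_width: 0.003
```

Request:
{"fn": "apply_moves", "kwargs": {"moves": [{"tx": 0, "ty": 0, "tz": 0.1, "ax": 0, "ay": 0, "az": 0, "gripper": 1}, {"tx": 0, "ty": 0, "tz": 0.05, "ax": 0, "ay": 0, "az": 0, "gripper": 1}, {"tx": 0, "ty": 0, "tz": 0, "ax": 0, "ay": 0, "az": 0, "gripper": 1}]}}

```text
t: 48.95
tcp_pos: [463.5, -181.5, 89.4]
orientation: [[0.976, 0.219, -0.0], [0.219, -0.976, 0.0], [-0.0, -0.0, -1.0]]
contact_force: [0.2, 1.4, 0.2]
gripper_width: 0.0
```

Request:
{"fn": "apply_moves", "kwargs": {"moves": [{"tx": 0, "ty": 0, "tz": 0.1, "ax": 0, "ay": 0, "az": 0, "gripper": 1}, {"tx": 0, "ty": 0, "tz": 0, "ax": 0, "ay": 0, "az": 0, "gripper": 1}, {"tx": 0, "ty": 0, "tz": 0, "ax": 0, "ay": 0, "az": 0, "gripper": 1}]}}

```text
t: 49.25
tcp_pos: [463.6, -181.5, 89.0]
orientation: [[0.976, 0.219, -0.0], [0.219, -0.976, -0.0], [-0.0, 0.0, -1.0]]
contact_force: [-2.8, 0.2, 7.2]
gripper_width: 0.003
```

Request:
{"fn": "apply_moves", "kwargs": {"moves": [{"tx": 0, "ty": 0, "tz": -1, "ax": 0, "ay": 0, "az": 0, "gripper": 1}, {"tx": 0, "ty": 0, "tz": -3, "ax": 0, "ay": 0, "az": 0, "gripper": 1}, {"tx": -1, "ty": 0, "tz": -4, "ax": 0, "ay": 0, "az": 0, "gripper": 1}, {"tx": -2, "ty": 0, "tz": -4, "ax": 0, "ay": 0, "az": 0, "gripper": 1}, {"tx": -2, "ty": 2, "tz": -4, "ax": 0, "ay": 0, "az": 0, "gripper": 1}, {"tx": 0, "ty": 3, "tz": -2, "ax": 0, "ay": 0, "az": 0, "gripper": 1}, {"tx": 0, "ty": 3, "tz": 0, "ax": 0, "ay": 0, "az": 0, "gripper": 1}, {"tx": 0, "ty": 3, "tz": 0, "ax": 0, "ay": 0, "az": 0, "gripper": 1}, {"tx": 0, "ty": 3, "tz": 0, "ax": 0, "ay": 0, "az": 0, "gripper": 1}, {"tx": 0, "ty": 0, "tz": 0, "ax": 0, "ay": 0, "az": 0, "gripper": 1}, {"tx": 0, "ty": 0, "tz": 0, "ax": 0, "ay": 0, "az": 0, "gripper": 1}]}}

```text
t: 50.35
tcp_pos: [445.2, -329.0, 268.5]
orientation: [[0.976, 0.218, -0.0], [0.218, -0.976, 0.001], [0.0, -0.001, -1.0]]
contact_force: [-0.3, 0.4, 0.7]
gripper_width: -0.0
```

```bash
python3 - <<'E'
from h import *
q,im=shot('top','top18'); im0=cv2.imread('pics/top0.png')
for nm,lo,hi in [('yellow',(22,120,80),(35,255,255)),('red',(0,140,60),(8,255,255)),('red2',(172,140,60),(180,255,255)),('green',(45,90,40),(85,255,255)),('blue',(105,100,40),(125,255,255)),('orange',(9,150,80),(20,255,255)),('pinkpurple',(130,80,60),(172,255,255))]:
    for f,i in(('0',im0),('18',im)):
        print(nm,f,[(np.round(cv2.minAreaRect(c)[0]).tolist(),np.round(cv2.minAreaRect(c)[1]).tolist()) for c in blobs(i,lo,hi,60)])
d=cv2.absdiff(im,im0).max(2); M=cv2.morphologyEx((d>45).astype(np.uint8),cv2.MORPH_OPEN,np.ones((3,3)))
print('diff',[cv2.boundingRect(c) for c in cv2.findContours(M,0,2)[0] if cv2.contourArea(c)>20])
print(monitor.observe()['t'])
E
```

```text
yellow 0 []
yellow 18 []
red 0 [([52.0, 161.0], [45.0, 69.0]), ([18.0, 104.0], [13.0, 13.0])]
red 18 [([53.0, 161.0], [45.0, 69.0]), ([18.0, 104.0], [13.0, 12.0])]
red2 0 [([496.0, 128.0], [18.0, 20.0])]
red2 18 []
green 0 [([286.0, 229.0], [29.0, 8.0]), ([128.0, 200.0], [9.0, 27.0]), ([9.0, 176.0], [25.0, 20.0])]
green 18 [([9.0, 176.0], [25.0, 20.0])]
blue 0 [([125.0, 237.0], [28.0, 9.0]), ([286.0, 209.0], [10.0, 18.0]), ([331.0, 217.0], [40.0, 59.0]), ([54.0, 89.0], [21.0, 21.0])]
blue 18 [([56.0, 90.0], [25.0, 21.0])]
orange 0 [([294.0, 227.0], [28.0, 7.0])]
orange 18 []
pinkpurple 0 [([205.0, 281.0], [8.0, 28.0])]
pinkpurple 18 [([205.0, 281.0], [8.0, 28.0])]
diff [(222, 402, 10, 10), (407, 354, 55, 66), (465, 323, 95, 97), (398, 312, 19, 28), (323, 244, 11, 7), (282, 231, 6, 14), (118, 223, 16, 31), (280, 220, 5, 10), (271, 204, 6, 11), (279, 203, 24, 42), (299, 192, 65, 49), (123, 187, 13, 31), (354, 182, 6, 8), (274, 181, 72, 19), (379, 176, 103, 135), (353, 176, 9, 5), (310, 173, 17, 11)]
50.4
```

Nothing else has moved: the differences are the box, the two spots where the mailers stood, and the arm. No yellow or red mailer is present, so I am handing in.

```bash
python3 -c "
from plant import order; print(order.close_job())"
```

```text
the job is handed in; nothing more can be done
None
```

The job is handed in at about 50 s on the robot's clock. Only mailer_1 (blue) and mailer_3 (green) were loose. I drew the lock, slid the follower back 150 mm and stood both mailers in the row with their labels facing the follower. I then pushed the row snug, slid the lock home and swung the lid down by its tab.

**Checks that passed:**
- **Row:** the follower stopped within 0.5 mm of the spot expected for four mailers, and the force rose with no further movement. The picture shows the four standing tight.
- **Lock:** the knob went home (12.3 mm) to within 0.3 mm of where it should be, against a firm stop.
- **Lid:** a light touch (about 7 N) found its top at 70.0 mm, the shut height.
- **Bench:** the before and after top views differ only at the box, the two pick-up spots and the arm. The arm hid the dish and marker in the last view, so the top view does not check those. It never went near them.

**Checks that disagreed or could not be made:**
- **Camera against arm:** they differed by about 2 mm along the box.
- **Lid grip:** the grip on the tab slid out about 3 mm while the lid closed, with forces of up to about 20 N when it met its stop.
- **Final look:** I had used all 16 picture views, so the closed lid was checked by touch and numbers, not by eye.

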